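Set up a turned stool leg for cross-drilling

ROBOT

A 6-joint arm with a two-finger parallel gripper is mounted at the origin on the work surface. World frame = base frame: x ahead of the robot, y to its left, z up, the work surface at z = 0. Lengths are in m, angles in rad, forces in N, time in s.
With the tool pointing down it reaches from about 0.2 to 0.875 m from the base axis. Payload 3.4 kg.
Tool frame: the origin (TCP) lies on the front face of the gripper's body, between the roots of the fingers; the fingertips stand 97 mm ahead of it and the grasp point (between the pads) lies 78 mm ahead of it; z points along the fingers, y is the direction in which the jaws open and shut (so a half turn about z gives the same grasp; the last joint's range is limited). The gripper opens to 94 mm and grips with 3 to 60 N. Pads are 16 mm wide; open, the fingers measure 119 mm over their backs; the gripper's body (75 mm by 177 mm) begins 78 mm behind the grasp point.
Start: joints at [1.222, 0.276, 1.505, -0, 1.361, -0.121], TCP at [0.13, 0.56, 0.303] pointing down, gripper open.
Joint ranges: [-2.89, 2.89], [-0.75, 2.08], [0.22, 2.7], [-1.18, 4.32], [0.11, 2.71], [-2.7, 2.7]. Speed limits (rad/s): [2.57, 2.57, 3.14, 3.14, 3.14, 3.14].

INTERFACE

Orientations are given as [roll, pitch, yaw] about the fixed x, y, z axes, in that order (R = Rz(yaw) Ry(pitch) Rx(roll)).
In Python, from plant import bot, capture, camera_params, sign_off gives the robot as it stands. The module is installed in compiled form; this text tells all that it offers.
- The arm moves only by the tool jog_arm, never from a script. Its argument "plan" is a list of rows, each a list of 4 numbers: the shift along the tool's x, y, z in mm, then the turn about the tool's z in rad. A call has 1 to 20 rows; each row shifts and turns the commanded pose from where the row before left it, along the tool's axes as they then stand; what a row does not reach is not made up. A row lasts 1/10 s, in which the tool goes at most 50 mm and 8.59 degrees, less where a joint would pass 70% of its speed; a pose out of reach is approached as far as the arm can. A call with a gripper value outside its range is refused whole. "hand" is the closure, from 0 (fully open) to 1 (shut), set as the call begins (left out, the last holds). The fingers move at their own pace and stop on an object; the grip force is fixed at half the most. Time passes only in rows, so rows that do not move let the fingers close. It gives the time, the measured TCP pose, the force and the opening at its end, in the units of the state.
- bot.read_state(): the state, without advancing time (a new reading comes with each control period).
- capture(name): name is "scene" or "side" or "wrist"; returns the picture (420x560x3 uint8, red, green, blue); there is no depth.
- camera_params(name): a dict with "vfov" (degrees; the focal length in pixels is half the picture's height over the tangent of half this angle, whatever the lens; pixels are square), "cx", "cy" (the principal point, pixels), "R" (3x3) and "t" (3): a world point X has camera coordinates R X + t. Camera axes: x right, y down, z forward; pixel columns grow to the right and rows downward; lengths in m; the calibration is good to about 2 mm. The wrist camera is an equidistant fisheye: a pixel r from the principal point sees the ray r / f radians off the axis. A picture is of the moment at which its call begins: read the wrist's pose just before it. camera_params takes no time and is no camera call; for the wrist camera it gives the pose at the moment of the call.
- sign_off(): hands the job in, once; it reports no verdict.
The state is a dict: "time": time; "q": joint angles; "dq": joint speeds; "joint_efforts": joint torques, N m; "position": TCP position; "ee_rot": TCP orientation; "contact_force": force on the tool from outside, world axes, zero at the start; "ft_torque": the same for the moment, N m; "finger_gap": finger opening in m.
Only numpy, scipy, OpenCV 4.12 (cv2) and the standard library are available. Lean on these libraries where they do the work, as an engineer would, in place of code of your own. Each camera call takes 0.05 s, during which the arm holds its last target.

TASK

Set up the turned stool leg on the drilling board for cross-drilling: as seen from the robot, stand the wide V-block on the pencilled outline to the left of the drill hole and the narrow V-block on the outline to the right of it, Vs in line. Then pull the leg up out of its spring clips and lay it level in both Vs with its thick end centred in the wide block, and last set the drill guide upright astride the leg, midway between the blocks, straight above the drill hole. Leave the glue, tape and box of offcuts where they are.

Things in the scene. Friction and masses are not known exactly. Their poses are not given: they have to be found in the camera images.
- drill_hole (a point): Target: centre of the 16 mm hole in the drilling board, on its upper face. Board: fixed pale plywood, 120 x 250 x 18 mm; y along its length to the left seen from the robot, x across it away from the robot. Pencilled outlines on its centre line: left (72 x 34 mm, for the wide V-block) centred 65 mm along +y from the hole, right (48 x 34 mm, for the narrow one) 65 mm along -y.
- wide_block_mid (a point): Centre, half-way up, of the wide V-block: loose brown wood, 70 mm wide (x), 32 thick (y, the way the V runs), 47 high, 75 g. Stands V up; 90 degree V 44 mm wide, 22 deep, its bottom 25 mm above the underside. Pinch it across the 32 mm. The leg's thick end lies in it with its axis 56 mm above what the block stands on.
- narrow_block_mid (a point): Centre, half-way up, of the narrow V-block: loose brown wood, 46 mm wide (x), 32 thick (y, the way the V runs), 54 high, 60 g. Stands V up; 90 degree V 27 mm wide, 13.5 deep, its bottom 40.5 mm above the underside. Pinch it across the 32 mm. The leg's shank lies in it with its axis 56 mm above what the block stands on.
- leg_mid (a point): Turned stool leg of brown wood lying in the clip rack, 240 mm long, 105 g: thick end 44 mm in diameter, 50 long, then a 22 mm shank 190 long. y runs along it to the thick end. This point, where to grip it, is on the axis 90 mm from the thick end's face (40 from the shoulder), 7 mm from the balance point. With it above the drill hole the thick end is centred in the wide block.
- rack: Clip rack: dark wooden batten, 62 x 190 x 15 mm, y along it, fixed on the bench; origin under its centre. Two steel C clips on risers, open upward, 65 mm either side of the centre, hold the leg level, axis 65 mm above the bench, thick end to +y. Pulled straight up they resist with about 10 N in all, then snap open within 10 mm; the leg is clear of them once raised 45 mm. Between them the shank stands free.
- guide_mid (a point): Centre, half-way up, of the drill guide: loose aluminium saddle block 48 mm wide (x), 40 long (y), 50 high, 110 g, a small dark drill bush on top. Open underneath: an inverted 90 degree V along y, 32 mm wide between its cheeks, apex 42 mm above the underside. Pinch it across the 48 mm. Seated on the shank, this point is 1.5 mm below the leg's axis and the underside 26.5 mm below.
- glue: Bystander: white bottle of wood glue with an orange cap, 52 mm in diameter, 150 mm high, standing loose on the bench; origin at the centre of its underside.
- tape: Bystander: tan roll of masking tape lying flat and loose, 84 mm across, 24 mm high; origin at the centre of its underside.
- offcuts: Bystander: open cardboard box of wood offcuts, 85 x 120 mm, about 120 mm high with its sticks, loose on the bench; origin at the centre of its underside.
Things that resemble listed ones, but are neither listed nor needed, are in the scene too. Of the things shaped like the part that bears leg_mid, the wooden one is meant.

How it is judged:
On the way, in this order (a step that is already met when the one before it is completed fails the run):
1. both V-blocks stand on their outlines, Vs in line (x of wide_block_mid in the frame of drill_hole between -0.01 and 0.01 m and y of wide_block_mid in the frame of drill_hole between 0.053 and 0.077 m and z of wide_block_mid in the frame of drill_hole between 0.0195 and 0.0275 m and angle between each of wide_block_mid, narrow_block_mid's own z axis and vertical below 0.08 rad and angle between the y axis of each of wide_block_mid, narrow_block_mid and the y axis of drill_hole, either way round below 0.2 rad and x of narrow_block_mid in the frame of drill_hole between -0.01 and 0.01 m and y of narrow_block_mid in the frame of drill_hole between -0.077 and -0.053 m and z of narrow_block_mid in the frame of drill_hole between 0.023 and 0.031 m), for 0.2 s.
2. the leg lies level in both Vs, thick end in the wide block (all of step 1 and x of leg_mid in the frame of drill_hole between -0.01 and 0.01 m and y of leg_mid in the frame of drill_hole between -0.015 and 0.015 m and z of leg_mid in the frame of drill_hole between 0.052 and 0.06 m and angle between the y axis of leg_mid and the y axis of drill_hole, either way round below 0.1 rad), for 0.2 s.
3. the drill guide sits astride the leg above the drill hole (all of step 2 and x of guide_mid in the frame of drill_hole between -0.01 and 0.01 m and y of guide_mid in the frame of drill_hole between -0.012 and 0.012 m and z of guide_mid in the frame of drill_hole between 0.0507 and 0.0587 m and angle between guide_mid's own z axis and vertical below 0.15 rad and angle between the y axis of guide_mid and the y axis of drill_hole, either way round below 0.2 rad), for 0.2 s.
At the end, for the whole second after the job is handed in: Wide V-block upright on the left outline, narrow one on the right (10 mm across, 12 mm along, 0.2 rad); leg level in both Vs, thick end centred in the wide one (10 mm, 15 mm, 0.1 rad); guide upright astride the leg above the hole (10 mm, 12 mm, 0.15 rad); heights to 4 mm; all at rest (all of step 3 and linear speed of each of wide_block, narrow_block, leg, guide below 0.02 m/s and angular speed of each of wide_block, narrow_block, leg, guide below 0.2 rad/s); the robot touches nothing.
It fails at once if the glue bottle was moved or knocked over (distance of glue from where it was at the start of the episode above 0.02 m or angle between glue's own z axis and vertical above 0.3 rad).
It fails at once if the roll of tape was moved or knocked over (distance of tape from where it was at the start of the episode above 0.02 m or angle between tape's own z axis and vertical above 0.3 rad).
It fails at once if the box of offcuts was moved or knocked over (distance of offcuts from where it was at the start of the episode above 0.02 m or angle between offcuts's own z axis and vertical above 0.3 rad).
It also fails if it takes over 109 s, if anything falls off the work surface, if the arm or the gripper's body presses on something with over 40 N, if the wrist force passes 120 N, or if a joint passes its speed limit or range.

## Working session

There is one attempt and no reset: what is moved stays moved. The work goes in short steps, Python scripts to look and compute and a tool call to move; the robot and the scene stay as the last step left them, time stands still between calls to the robot, and variables do not carry over. Pictures are saved under pics/ and viewed, and the job is handed in when it is done.

Besides the shell and the picture viewer there is one more tool, called after "Call:" as a command line: name --pt "numbers of a row" for each row, then --argument value for the rest. jog_arm: Moves the arm, as the interface text tells. Its arguments: {"type":"object","properties":{"plan":{"type":"array"},"hand":{"type":"number"}},"required":["plan"]}

```bash
mkdir -p pics; python3 - <<'E'
from plant import bot,capture,camera_params
import cv2
for n in ["scene","side","wrist"]:
    p=camera_params(n); print(n,p)
    im=capture(n); cv2.imwrite(f"pics/{n}0.png",im[:,:,::-1])
print(bot.read_state())
E
```

```text
scene {'vfov': 57.8877527564348, 'cx': 286.08737782679003, 'cy': 211.91989379722537, 'R': array([[ 0.76555799,  0.64335921, -0.00314356],
       [ 0.43742211, -0.52407608, -0.73075725],
       [-0.47178688,  0.55806199, -0.68263017]]), 't': array([-0.40258915, -0.15947929,  1.38104139])}
side {'vfov': 44.346674230014, 'cx': 272.2303671085267, 'cy': 212.13200652159352, 'R': array([[ 0.91267433, -0.40859821, -0.00854835],
       [-0.31494542, -0.68984708, -0.65185918],
       [ 0.26045144,  0.59762741, -0.75829185]]), 't': array([-0.46859803,  0.18873064,  1.04228935])}
wrist {'vfov': 65.70646984690485, 'cx': 279.05747344136995, 'cy': 209.26907218754934, 'R': array([[ 0.22624619,  0.97406818, -0.00196032],
       [ 0.9452671 , -0.21906991,  0.24182324],
       [ 0.23512288, -0.05656462, -0.97031834]]), 't': array([-0.57366422, -0.02466345,  0.38993694])}
{'time': 0.15, 'q': array([ 1.22202050e+00,  2.76422300e-01,  1.50579084e+00,  1.95065430e-05,
        1.36070388e+00, -1.20978736e-01]), 'dq': array([ 0.00103524, -0.00124756, -0.00476703,  0.00040831, -0.00023034,
       -0.00010575]), 'joint_efforts': array([ 2.65830618e-03, -4.04924262e+01, -2.37432414e+01,  7.00095319e-02,
        3.16937326e-02, -1.18602920e-04]), 'position': array([0.12974569, 0.55988549, 0.30203953]), 'ee_rot': array([-3.14028027e+00, -1.78762825e-04,  2.91379136e+00]), 'contact_force': array([ 0.17127792, -0.64440752, -0.03659737]), 'ft_torque': array([-0.01643447, -0.00082941,  0.03571362]), 'finger_gap': 0.09413921048451479}
```

View pics/scene0.png

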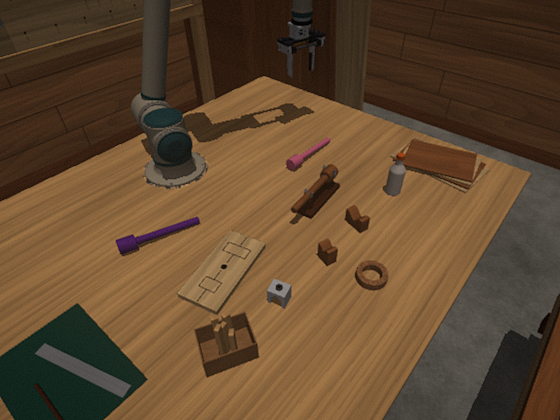

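View pics/side0.png

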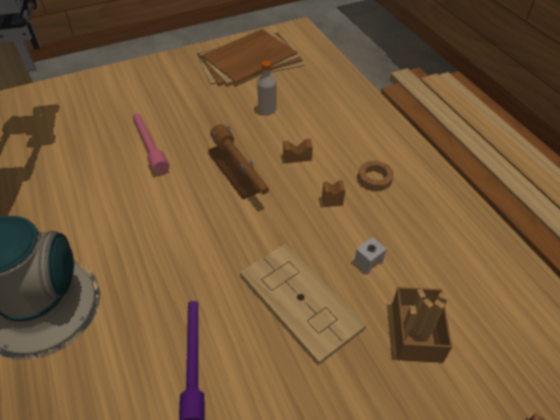

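View pics/wrist0.png

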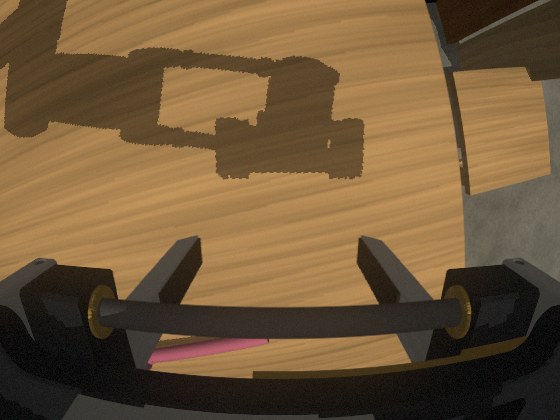

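The scene picture shows the wooden leg in the rack at (318,187). The two look-alikes are a pink one at (308,153) and a purple one at (158,235). The wide block is at (357,218), the narrow block at (327,252), the guide at (279,292) and the board hole at (223,267). The bystanders are glue at (396,178), tape at (372,275) and box at (226,343). I choose the brown wooden leg in the clips, and I'll check it in close crops.

```bash
cat > h.py <<'E'
import numpy as np, cv2
def cam(n):
    from plant import camera_params
    p=camera_params(n); p['f']=210/np.tan(np.radians(p['vfov']/2)); p['n']=n; return p
def ray(p,u,v):
    x=(u-p['cx'])/p['f']; y=(v-p['cy'])/p['f']
    if p['n']=='wrist':
        r=np.hypot(x,y); d=np.array([np.sin(r)*x/r,np.sin(r)*y/r,np.cos(r)]) if r>0 else np.array([0,0,1.])
    else: d=np.array([x,y,1.])
    R=np.array(p['R']); return -R.T@np.array(p['t']), R.T@(d/np.linalg.norm(d))
def onz(p,u,v,z):
    c,d=ray(p,u,v); return c+d*(z-c[2])/d[2]
def tri(p,a,q,b):
    c1,d1=ray(p,*a); c2,d2=ray(q,*b)
    s=np.linalg.lstsq(np.stack([d1,-d2],1),c2-c1,rcond=None)[0]
    x,y=c1+s[0]*d1,c2+s[1]*d2
    return (x+y)/2,np.linalg.norm(x-y)
def proj(p,X):
    c=np.array(p['R'])@np.array(X)+p['t']
    if p['n']=='wrist':
        r=np.hypot(c[0],c[1]); th=np.arctan2(r,c[2]); return p['cx']+p['f']*th*c[0]/r,p['cy']+p['f']*th*c[1]/r
    return p['cx']+p['f']*c[0]/c[2],p['cy']+p['f']*c[1]/c[2]
E
python3 - <<'E'
import cv2
s=cv2.imread('pics/scene0.png'); d=cv2.imread('pics/side0.png')
def crop(im,u0,v0,u1,v1,k,n): cv2.imwrite(f'pics/{n}.png',cv2.resize(im[v0:v1,u0:u1],None,fx=k,fy=k,interpolation=cv2.INTER_CUBIC))
crop(s,250,150,400,305,5,'c1') ; crop(d,195,110,395,280,4,'c2'); crop(s,170,220,310,325,5,'c3'); crop(d,230,230,400,365,4,'c4')
E
```

```text
(no output)
```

View pics/c1.png

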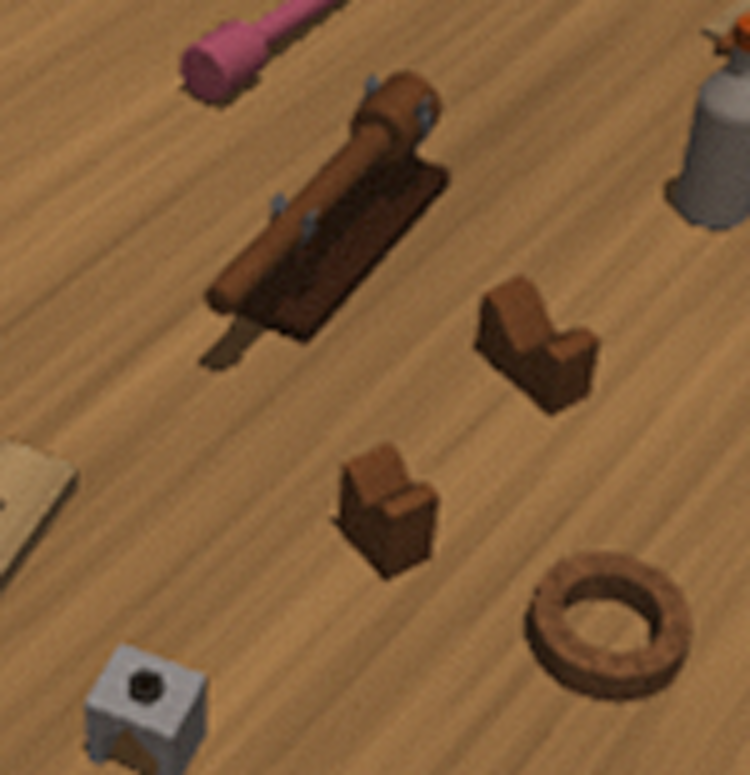

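View pics/c2.png

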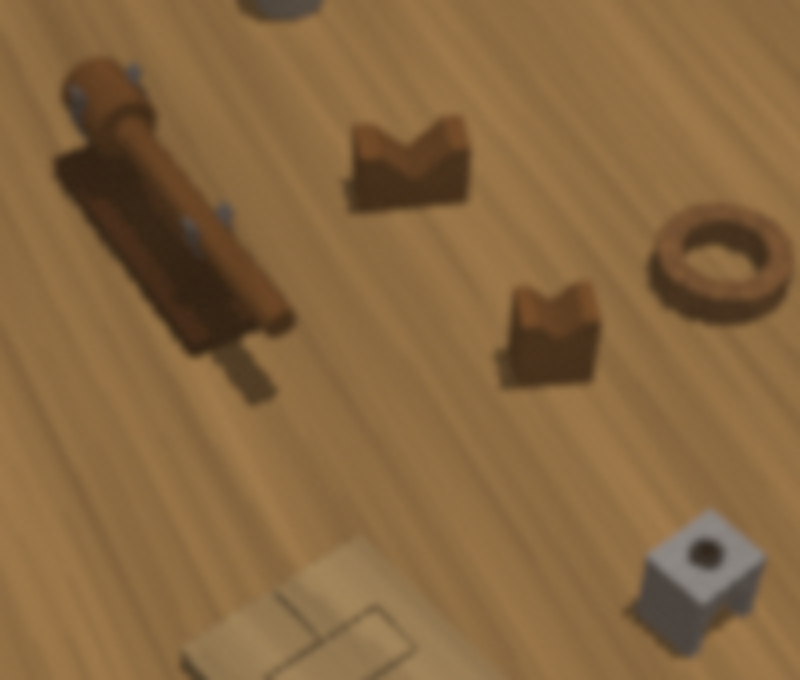

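View pics/c3.png

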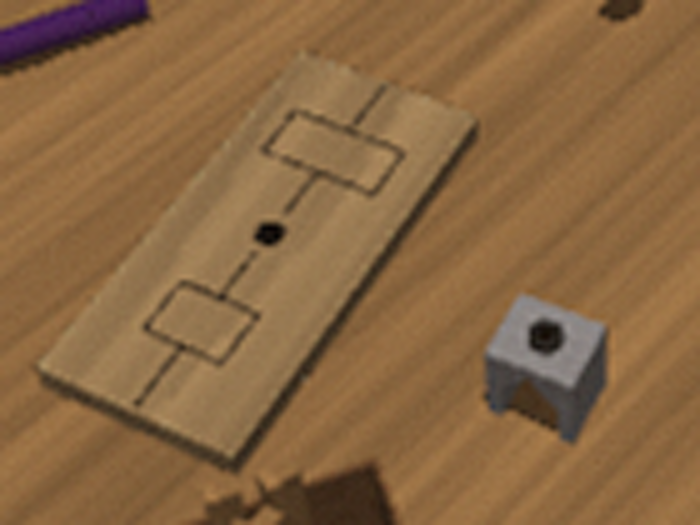

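View pics/c4.png

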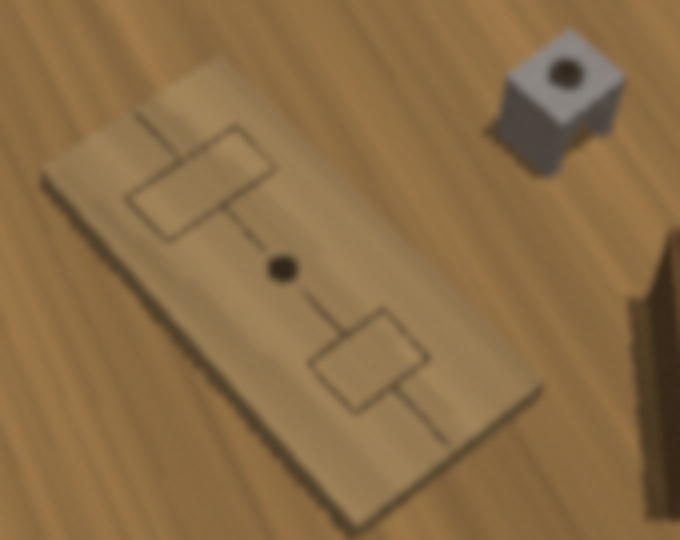

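```bash
python3 - <<'E'
from h import *
S=cam('scene'); D=cam('side'); np.set_printoptions(precision=4,suppress=True)
def c1(x,y): return S,250+x/5-.4,150+y/5-.4
def c2(x,y): return D,195+x/4-.375,110+y/4-.375
def c3(x,y): return S,170+x/5-.4,220+y/5-.4
def c4(x,y): return D,230+x/4-.375,230+y/4-.375
def P(n,f,z,*pts):
    q=np.array([onz(*f(*p),z) for p in pts]); print(n,'\n',q[:,:2]); 
    for a,b in zip(q,q[1:]): print('   edge',np.linalg.norm(b-a)*1e3,np.degrees(np.arctan2(b[1]-a[1],b[0]-a[0])))
P('board3',c3,.018,(302,53),(478,122),(237,460),(40,370)); P('hole3',c3,.018,(269,233))
P('boxL',c3,.018,(293,111),(404,156),(376,193),(263,148)); P('boxR',c3,.018,(183,281),(260,316),(222,363),(145,327))
P('board4',c4,.018,(42,175),(220,60),(542,383),(358,527)); P('hole4',c4,.018,(283,268))
P('wide1 bottom',c1,0,(476,346),(553,413),(592,384))
P('wide1 top',c1,.047,(482,298),(523,276))
P('wide1 topR',c1,.047,(553,352),(598,342))
P('wide2 bottom',c2,0,(350,211),(468,202))
P('wide2 top',c2,.047,(352,126),(466,118))
P('nar1 bottom',c1,0,(341,522),(388,578),(433,554))
P('nar1 top',c1,.054,(343,467),(388,444))
P('nar2 bottom',c2,0,(509,388),(594,382))
P('nar2 top',c2,.054,(515,290),(595,284))
P('guide3 top',c3,.05,(525,295),(607,325),(572,385),(487,350))
P('guide4 top',c4,.05,(570,30),(627,77),(562,127),(507,77))
P('guide bush',c3,.05,(545,336)); P('guide bush4',c4,.05,(566,73))
print('shank end',tri(S,c1(220,296)[1:],D,c2(280,318)[1:]))
P('rack1 z0',c1,0.0,(303,342),(448,182)); P('rack2 z15',c2,.015,(55,163),(190,345))
E
```

```text
board3 
 [[ 0.3953 -0.1028]
 [ 0.5124 -0.0765]
 [ 0.5713 -0.3151]
 [ 0.4558 -0.3437]]
   edge 119.97309070939363 12.637068508516244
   edge 245.71132202661164 -76.12437873130574
   edge 118.94632732534713 -166.0695998865049
hole3 
 [[ 0.48   -0.2086]]
boxL 
 [[ 0.425  -0.1384]
 [ 0.4978 -0.1222]
 [ 0.5047 -0.1515]
 [ 0.4326 -0.1689]]
   edge 74.52376126858633 12.62350763898357
   edge 30.11542881437441 -76.77043384621182
   edge 74.12615227543274 -166.43649868825764
boxR 
 [[ 0.4689 -0.2599]
 [ 0.5167 -0.2493]
 [ 0.5234 -0.2816]
 [ 0.4762 -0.2922]]
   edge 49.038633703659514 12.514955998955404
   edge 33.08066758201782 -78.28720233020782
   edge 48.35587695485774 -167.43891530065676
board4 
 [[ 0.393  -0.1067]
 [ 0.5083 -0.0774]
 [ 0.5668 -0.3166]
 [ 0.4529 -0.345 ]]
   edge 119.0221078739291 14.253260417079876
   edge 246.28816519723796 -76.26418455887728
   edge 117.38618121068433 -166.00715170474797
hole4 
 [[ 0.482  -0.2082]]
wide1 bottom 
 [[0.6202 0.1724]
 [0.688  0.1536]
 [0.6932 0.1899]]
   edge 70.3527199506481 -15.555765356756119
   edge 36.66440536426852 81.90646831643173

[... 900 characters left out ...]
0.2055]]
   edge 45.05302599780808 15.863034604281804
   edge 39.164140354591105 -76.05143673964396
   edge 46.49523052935478 -165.9758609495926
guide4 top 
 [[ 0.6739 -0.1577]
 [ 0.6846 -0.1963]
 [ 0.6377 -0.2096]
 [ 0.6282 -0.1707]]
   edge 40.09600386539359 -74.58277625020045
   edge 48.76777752347685 -164.23992461158556
   edge 40.03050825547135 103.61106748205162
guide bush 
 [[ 0.654  -0.1809]]
guide bush4 
 [[ 0.6573 -0.1811]]
shank end (array([0.5162, 0.0462, 0.0701]), np.float64(2.2717764992272683e-05))
rack1 z0 
 [[0.5352 0.1061]
 [0.5155 0.2956]]
   edge 190.52652038772143 95.9472408147481
rack2 z15 
 [[0.4594 0.2785]
 [0.479  0.0962]]
   edge 183.30765953042473 -83.87280247896723
```

```bash
python3 - <<'E'
from h import *
S=cam('scene'); D=cam('side'); W=cam('wrist'); np.set_printoptions(precision=4,suppress=True)
print('glue', onz(S,396,191,0),'tape',onz(S,372,281,0), 'glue side',onz(D,267,108,0))
for p in [(202,352),(208,371),(257,357),(250,333)]: print('box',onz(S,*p,0))
for p in [(399,345),(447,356)]: print('boxs',onz(D,*p,0))
C=-W['R'].T@W['t']; print(C, C-np.array([.13,.56,.303]))
y=2.914; X=np.array([np.cos(y),np.sin(y),0]); print((C-np.array([.13,.56,.303]))@X, W['R']@X)
E
```

```text
glue [0.6778 0.3962 0.    ] tape [0.8082 0.0195 0.    ] glue side [0.6727 0.3917 0.    ]
box [ 0.6134 -0.4026  0.    ]
box [ 0.6572 -0.4231  0.    ]
box [ 0.7178 -0.3306  0.    ]
box [ 0.6645 -0.298   0.    ]
boxs [ 0.6111 -0.3715  0.    ]
boxs [ 0.6804 -0.4273  0.    ]
[0.0614 0.5755 0.3833] [-0.0686  0.0155  0.0803]
0.07029118978924905 [-0.0006 -0.9703 -0.2418]
```

Call:
jog_arm --pt "-15 -8 0 0" --pt "-30 -17 0 0" --pt "-35 -19 0 0" --pt "-37 -20 0 0" --pt "-37 -20 0 0" --pt "-37 -20 0 0" --pt "-37 -20 0 0" --pt "-37 -20 0 0" --pt "-37 -20 0 0" --pt "-37 -20 0 0" --pt "-37 -20 0 0" --pt "-37 -20 0 0" --pt "-37 -20 0 0" --pt "-37 -20 0 0" --pt "-37 -20 0 0" --pt "-37 -20 0 0" --pt "-30 -17 0 0" --pt "-25 -12 0 0" --pt "-13 -7 0 0" --pt "0 0 0 0"

```text
time: 2.15
position: [0.6666, 0.0848, 0.3019]
ee_rot: [-3.141, -0.001, 2.911]
contact_force: [0.1, 0.7, -0.0]
finger_gap: 0.094
```

```bash
cat > shot.py <<'E'
import sys,json,cv2
from h import *
from plant import capture,bot
n=sys.argv[1]; p=cam('wrist'); im=capture('wrist'); cv2.imwrite(f'pics/{n}.png',im[:,:,::-1])
json.dump({k:(v.tolist() if hasattr(v,'tolist') else v) for k,v in p.items()},open(f'pics/{n}.json','w'))
s=bot.read_state(); print(s['time'],s['position'],s['ee_rot'],s['contact_force'],s['finger_gap'])
E
python3 shot.py w1; python3 -c "
import cv2
im=cv2.imread('pics/w1.png'); cv2.imwrite('pics/w1b.png',cv2.resize(im[:300,90:490],None,fx=2,fy=2,interpolation=2))"
```

```text
2.2 [0.66546808 0.086184   0.30217513] [ 3.14156950e+00 -1.71845449e-03  2.91251198e+00] [-0.39926407 -0.14204393 -0.05506278] 0.09404234750636475
```

View pics/w1b.png

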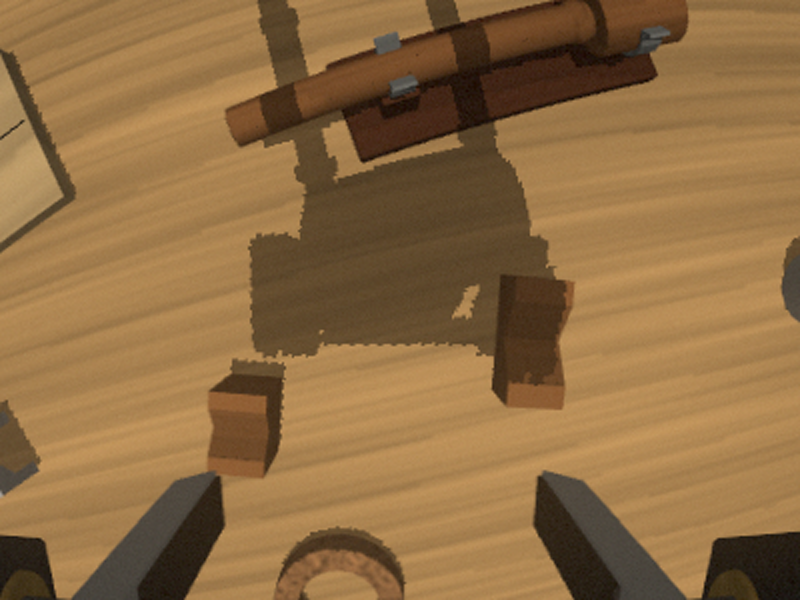

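```bash
python3 -c "
import cv2,numpy as np
im=cv2.imread('pics/w1.png'); a=cv2.resize(im[125:245,325:385],None,fx=5,fy=5,interpolation=2);b=cv2.resize(im[175:245,185:245],None,fx=5,fy=5,interpolation=2)
o=np.zeros((600,620,3),np.uint8);o[:600,:300]=a;o[:350,310:610]=b;o=np.clip(o*1.6,0,255).astype('uint8');cv2.imwrite('pics/w1c.png',o)"
```

```text
(no output)
```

View pics/w1c.png

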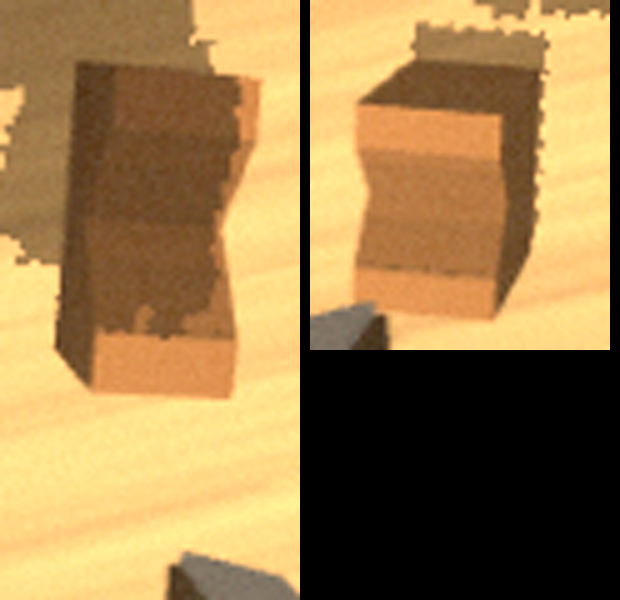

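```bash
cat >> h.py <<'E'
import json
def wc(n): return {k:(np.array(v) if isinstance(v,list) else v) for k,v in json.load(open(f'pics/{n}.json')).items()}
def quad(name,p,pts,z):
    q=np.array([onz(p,*a,z)[:2] for a in pts]); e=np.roll(q,-1,0)-q
    print(name,'ctr',q.mean(0).round(4),'edges',(np.linalg.norm(e,axis=1)*1e3).round(1),'deg',np.degrees(np.arctan2(e[:,1],e[:,0])).round(1)); return q
def delta(pos,yaw,tgt,tyaw):
    # pos now (TCP), yaw now -> shift mm in current tool axes, turn about tool z
    d=np.array(tgt)-np.array(pos); X=np.array([np.cos(yaw),np.sin(yaw),0]);Y=np.array([np.sin(yaw),-np.cos(yaw),0])
    print('shift mm',(np.array([d@X,d@Y,-d[2]])*1e3).round(1),'turn',round(-(((tyaw-yaw)+np.pi)%(2*np.pi)-np.pi),3))
E
python3 - <<'E'
from h import *
p=wc('w1')
quad('wide',p,[(325+x/5-.4,125+y/5-.4) for x,y in [(113,66),(260,80),(232,398),(95,390)]],.047)
quad('narrow',p,[(185+(x-310)/5-.4,175+y/5-.4) for x,y in [(356,103),(501,114),(495,318),(355,302)]],.054)
from plant import bot
f=lambda x,y:onz(p,90+x/2-.25,y/2-.25,.065)
print('leg',f(236,126),f(585,20),f(300,107),f(520,45))
E
```

```text
wide ctr [0.6592 0.1741] edges [32.3 69.2 31.  69.3] deg [  73.6  -15.6 -106.3  165.5]
narrow ctr [0.6686 0.0055] edges [31.5 45.2 31.4 44.4] deg [  72.2  -17.5 -109.2  162.6]
leg [0.51489178 0.04782893 0.065     ] [0.49512176 0.23255174 0.065     ] [0.51420506 0.08064223 0.065     ] [0.50472188 0.1943866  0.065     ]
```

```bash
python3 - <<'E'
from h import *
delta([.6655,.0862,.3022],2.9125,[.6592,.1741,.102],2.862)
E
```

```text
shift mm [ 26.1  84.2 200.2] turn 0.05
```

Call:
jog_arm --pt "4 12 10 0" --pt "8 24 20 0" --pt "8 24 25 0" --pt "6 24 25 0" --pt "0 0 20 0.05" --pt "0 0 20 0" --pt "0 0 10 0" --pt "0 0 0 0"

```text
time: 3.0
position: [0.6574, 0.1759, 0.171]
ee_rot: [-3.14, -0.004, 2.866]
contact_force: [-0.5, 0.2, 0.1]
finger_gap: 0.0936
```

```bash
python3 shot.py w2
```

```text
3.05 [0.65845109 0.17565639 0.1724022 ] [-3.14145822e+00 -1.26845583e-03  2.86502232e+00] [-0.39265111  0.85784663  0.44402994] 0.0937700248361302
```

View pics/w2.png

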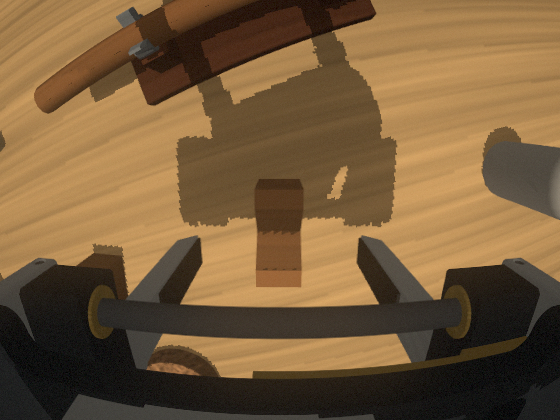

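```bash
python3 - <<'E'
from h import *
q=quad('wide',wc('w2'),[(256,188),(303,190),(301,286.5),(256.5,286.5)],.047)
delta([.6582,.1757,.1722],2.865,[*q.mean(0),.102],2.865)
E
```

```text
wide ctr [0.6592 0.1749] edges [30.2 68.9 31.4 70.3] deg [  71.7  -15.8 -105.8  163.2]
shift mm [-1.2 -0.5 70.2] turn -0.0
```

Call:
jog_arm --pt "-1 0 15 0" --pt "0 0 20 0" --pt "0 0 20 0" --pt "0 0 10 0" --pt "0 0 5 0" --pt "0 0 0 0"

```text
time: 3.65
position: [0.6605, 0.1743, 0.1024]
ee_rot: [3.142, -0.0, 2.864]
contact_force: [-0.3, -0.0, 0.7]
finger_gap: 0.0937
```

Call:
jog_arm --pt "0 0 0 0" --pt "0 0 0 0" --pt "0 0 0 0" --pt "0 0 0 0" --pt "0 0 0 0" --pt "0 0 0 0" --pt "0 0 0 0" --pt "0 0 0 0" --hand 1

```text
time: 4.45
position: [0.6604, 0.1744, 0.1027]
ee_rot: [3.142, -0.0, 2.864]
contact_force: [0.1, 0.2, 0.1]
finger_gap: 0.0334
```

Call:
jog_arm --pt "0 0 -5 0" --pt "0 0 -15 0" --pt "0 0 -25 0" --pt "0 0 -30 0" --pt "0 0 -30 0" --pt "0 0 -30 0" --pt "0 0 -30 0" --pt "0 0 -15 0" --pt "0 0 0 0"

```text
time: 5.35
position: [0.6615, 0.1745, 0.2872]
ee_rot: [3.138, 0.007, 2.864]
contact_force: [-0.3, 0.3, -0.6]
finger_gap: 0.0317
```

```bash
python3 shot.py w3; python3 - <<'E'
from h import *
from plant import bot
s=bot.read_state(); h=np.array([.481,-.2084]); a=np.radians(13.8); o=h+.065*np.array([-np.sin(a),np.cos(a)])
print(o); delta(s['position'],s['ee_rot'][2],[*o,.25],a+np.pi)
E
```

```text
5.4 [0.66075827 0.17440047 0.2848853 ] [3.13998068 0.00337488 2.86384033] [ 0.03638973 -0.74881048 -2.14384656] 0.03159395240855391
[ 0.46549533 -0.14527627]
shift mm [ 100.1 -361.    34.9] turn -0.519
```

View pics/w3.png

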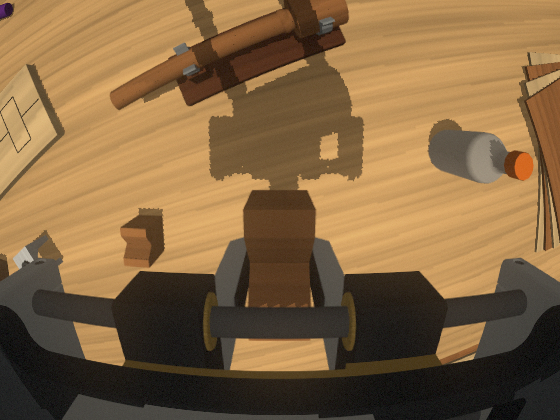

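```bash
python3 - <<'E'
from h import *
delta([.661,.1744,.285],2.864,[.575,-.18,.285],np.radians(193.8))
E
```

```text
shift mm [ -14.4 -364.4   -0. ] turn -0.518
```

Call:
jog_arm --pt "0 -10 0 0" --pt "0 -20 0 0" --pt "0 -30 0 0" --pt "-1 -35 0 0" --pt "-1 -35 0 0" --pt "-1 -35 0 0" --pt "-2 -35 0 0" --pt "-2 -35 0 0" --pt "-2 -35 0 0" --pt "-2 -35 0 0" --pt "-2 -30 0 0" --pt "-1 -20 0 0" --pt "0 -9 0 -0.05" --pt "0 0 0 -0.1" --pt "0 0 0 -0.1" --pt "0 0 0 -0.1" --pt "0 0 0 -0.1" --pt "0 0 0 -0.068" --pt "0 0 0 0" --pt "0 0 0 0"

```text
time: 7.4
position: [0.573, -0.1802, 0.2819]
ee_rot: [3.141, -0.002, -2.904]
contact_force: [-0.1, -0.3, -0.7]
finger_gap: 0.0324
```

```bash
python3 shot.py w4; python3 -c "
import cv2
im=cv2.imread('pics/w4.png'); cv2.imwrite('pics/w4b.png',cv2.resize(im[:240,90:490],None,fx=2,fy=2,interpolation=2))"
```

```text
7.45 [ 0.57327864 -0.18003629  0.28206036] [ 3.14088729e+00 -1.19398179e-03 -2.90325128e+00] [-0.53245978 -0.42076796 -0.9904053 ] 0.031952946354865064
```

View pics/w4b.png

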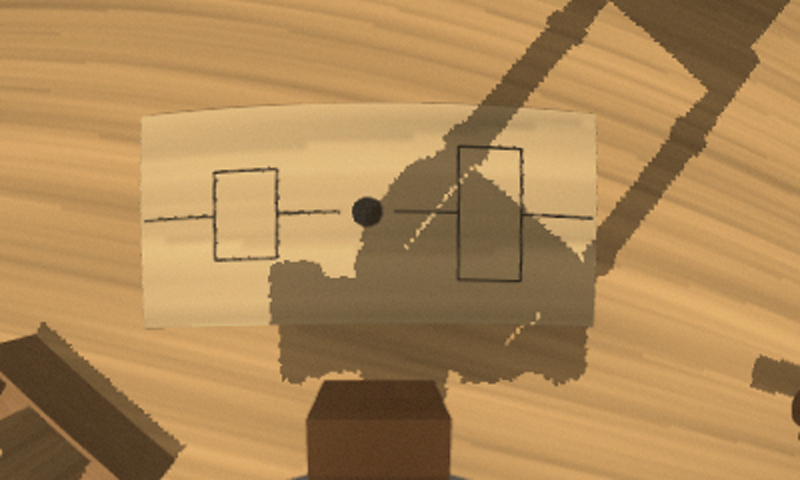

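```bash
python3 - <<'E'
from h import *
p=wc('w4'); f=lambda x,y:(90+x/2-.25,y/2-.25)
hl=onz(p,*f(367,212),.018); print('hole',hl)
q=quad('W',p,[f(*a) for a in [(458,147),(523,149),(521,281),(458,279)]],.018)
n=quad('N',p,[f(*a) for a in [(213,171),(277,168),(278,258),(215,261)]],.018)
v=q.mean(0)-n.mean(0); print(np.linalg.norm(v),np.degrees(np.arctan2(v[1],v[0])),(q.mean(0)+n.mean(0))/2)
E
```

```text
hole [ 0.48086387 -0.20888787  0.018     ]
W ctr [ 0.4652 -0.1455] edges [35.1 71.9 34.2 71.1] deg [ 104.6   13.1  -76.8 -166.2]
N ctr [ 0.4957 -0.2719] edges [34.9 48.5 34.5 49.2] deg [ 103.3   14.   -75.6 -165.6]
0.1300088291955794 103.59129804956233 [ 0.48043585 -0.20868078]
```

```bash
python3 - <<'E'
from h import *
delta([.5732,-.1801,.282],-2.9035,[.466,-.1455,.1206],-2.904)
E
```

```text
shift mm [ 96.   58.9 161.4] turn 0.0
```

Call:
jog_arm --pt "10 6 0 0" --pt "20 13 0 0" --pt "26 16 0 0" --pt "22 14 5 0" --pt "12 7 15 0" --pt "6 3 25 0" --pt "0 0 30 0" --pt "0 0 30 0" --pt "0 0 25 0" --pt "0 0 15 0" --pt "0 0 6 0" --pt "0 0 0 0"

```text
time: 8.65
position: [0.466, -0.1448, 0.1313]
ee_rot: [3.141, -0.001, -2.902]
contact_force: [0.2, 0.8, -0.5]
finger_gap: 0.0319
```

```bash
python3 shot.py w5; python3 - <<'E'
from h import *
from plant import bot
s=bot.read_state(); delta(s['position'],s['ee_rot'][2],[.466,-.1455,.1206],-2.904)
E
```

```text
8.7 [ 0.46663778 -0.14503229  0.13195604] [ 3.14157898e+00  9.31473205e-05 -2.90155183e+00] [ 0.70294345 -0.47362114 -1.08284598] 0.03186875227972312
shift mm [ 0.7 -0.3 11.4] turn 0.002
```

View pics/w5.png

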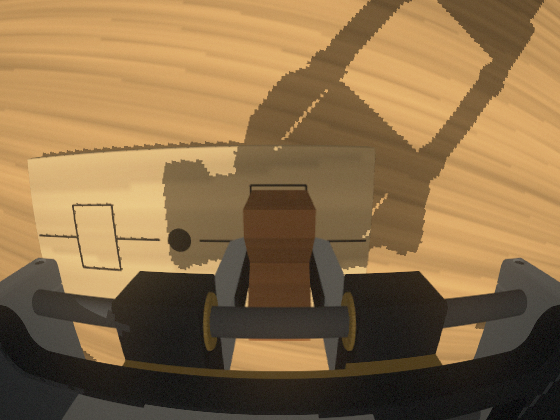

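Call:
jog_arm --pt "0 0 5 0" --pt "0 0 3 0" --pt "0 0 2 0" --pt "0 0 0 0" --pt "0 0 0 0"

```text
time: 9.2
position: [0.4669, -0.1451, 0.1217]
ee_rot: [-3.142, 0.0, -2.901]
contact_force: [-0.0, 0.3, -0.5]
finger_gap: 0.0317
```

Call:
jog_arm --pt "0 0 1 0" --pt "0 0 0 0" --pt "0 0 0.5 0" --pt "0 0 0 0"

```text
time: 9.6
position: [0.467, -0.1451, 0.1207]
ee_rot: [-3.141, 0.001, -2.901]
contact_force: [-1.2, 0.3, 4.4]
finger_gap: 0.0317
```

Call:
jog_arm --pt "0 0 0 0" --pt "0 0 0 0" --pt "0 0 0 0" --pt "0 0 0 0" --pt "0 0 0 0" --pt "0 0 0 0" --hand 0.15

```text
time: 10.2
position: [0.4668, -0.1451, 0.1201]
ee_rot: [3.141, -0.0, -2.901]
contact_force: [0.2, -0.1, -0.2]
finger_gap: 0.0761
```

Call:
jog_arm --pt "0 0 -10 0" --pt "0 0 -20 0" --pt "0 0 -30 0" --pt "0 0 -35 0" --pt "0 0 -40 0" --pt "0 0 -30 0" --pt "0 0 -10 0" --pt "0 0 0 0"

```text
time: 11.0
position: [0.4672, -0.1453, 0.2966]
ee_rot: [-3.139, 0.003, -2.901]
contact_force: [-0.5, 1.6, -0.1]
finger_gap: 0.08
```

```bash
python3 shot.py w6;  python3 -c "
import cv2
im=cv2.imread('pics/w6.png'); cv2.imwrite('pics/w6b.png',cv2.resize(im[100:320,190:410],None,fx=3.5,fy=2.7,interpolation=2))"
```

```text
11.05 [ 0.46649263 -0.1449445   0.29495527] [ 3.14149534e+00  8.74752594e-05 -2.90143629e+00] [-0.56692238  0.3430745   0.17856912] 0.07975408733154522
```

View pics/w6.png

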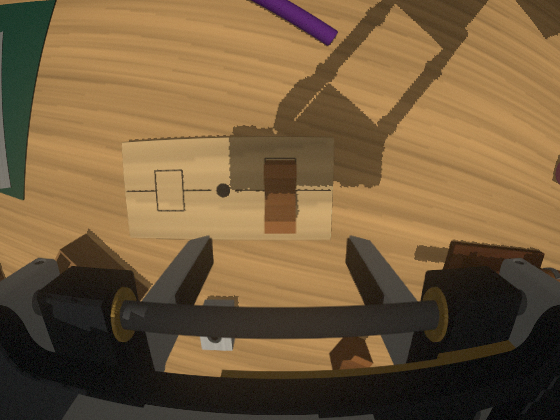

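```bash
python3 -c "
import cv2,numpy as np
im=cv2.imread('pics/w6.png'); cv2.imwrite('pics/w6b.png',np.clip(cv2.resize(im[145:245,240:320],None,fx=6,fy=6,interpolation=2)*1.6,0,255).astype('uint8'))"
```

```text
(no output)
```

View pics/w6b.png

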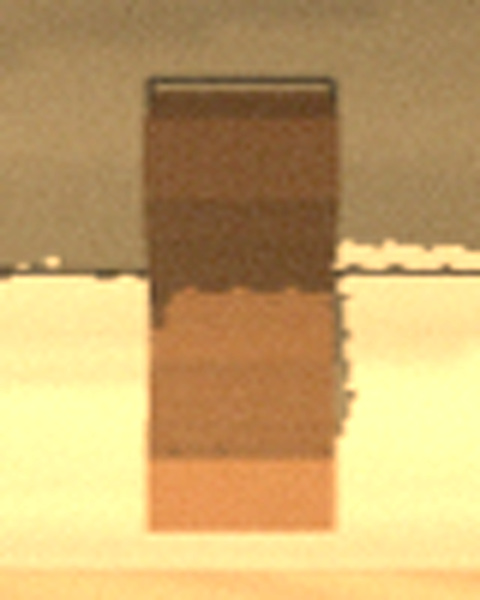

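```bash
python3 - <<'E'
from h import *
p=wc('w6')
q=quad('wide',p,[(240+x/6-.4,145+y/6-.4) for x,y in [(148,117),(337,117),(335,530),(148,530)]],.065)
a=np.radians(13.6); d=q.mean(0)-[.4807,-.2087]; print('in hole frame',d@[np.cos(a),np.sin(a)],d@[-np.sin(a),np.cos(a)])
delta([.4666,-.145,.2955],-2.9014,[.6686,.0055,.22],np.radians(162))
E
```

```text
wide ctr [ 0.4655 -0.1457] edges [30.4 69.7 31.6 69.7] deg [ 103.8   14.1  -76.2 -166.8]
in hole frame 9.475191269320912e-05 0.06482914410436504
shift mm [-232.    98.1   75.5] turn 0.554
```

Call:
jog_arm --pt "-10 4 0 0" --pt "-20 8 0 0" --pt "-32 14 0 0" --pt "-36 15 0 0" --pt "-36 15 0 0" --pt "-36 15 0 0" --pt "-32 14 0 0" --pt "-20 9 0 0" --pt "-10 4 0 0.05" --pt "0 0 10 0.1" --pt "0 0 20 0.1" --pt "0 0 20 0.1" --pt "0 0 20 0.1" --pt "0 0 15 0.1" --pt "0 0 10 0.004" --pt "0 0 0 0" --hand 0

```text
time: 12.65
position: [0.6677, 0.0059, 0.1968]
ee_rot: [-3.141, -0.006, 2.83]
contact_force: [-0.3, 0.5, -0.1]
finger_gap: 0.0942
```

```bash
python3 shot.py w7;  python3 -c "
import cv2,numpy as np
im=cv2.imread('pics/w7.png'); cv2.imwrite('pics/w7b.png',np.clip(cv2.resize(im[160:300,200:360],None,fx=4,fy=4,interpolation=2)*1.4,0,255).astype('uint8'))"
```

```text
12.7 [0.66843747 0.0057427  0.19836967] [-3.14113983e+00 -3.12006398e-03  2.82968899e+00] [ 0.21071377 -0.02496358 -0.65882942] 0.09416635795303334
```

View pics/w7b.png

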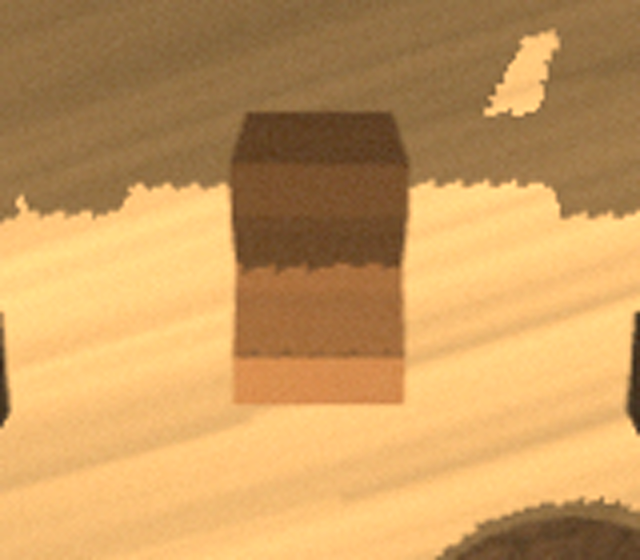

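```bash
python3 - <<'E'
from h import *
q=quad('nar',wc('w7'),[(200+x/4-.4,160+y/4-.4) for x,y in [(233,165),(408,165),(403,404),(233,404)]],.054)
delta([.6683,.0058,.1982],2.8297,[*q.mean(0),.102],2.8297)
E
```

```text
nar ctr [0.6692 0.005 ] edges [30.9 45.5 31.7 45.6] deg [  72.1  -17.9 -107.8  161.1]
shift mm [-1.1 -0.4 96.2] turn -0.0
```

Call:
jog_arm --pt "-1 0 15 0" --pt "0 0 25 0" --pt "0 0 25 0" --pt "0 0 18 0" --pt "0 0 8 0" --pt "0 0 4 0" --pt "0 0 0 0"

```text
time: 13.4
position: [0.6702, 0.005, 0.1056]
ee_rot: [3.141, 0.001, 2.828]
contact_force: [0.0, 0.4, -0.3]
finger_gap: 0.0936
```

Call:
jog_arm --pt "0 0 0 0" --pt "0 0 0 0" --pt "0 0 0 0" --pt "0 0 0 0" --pt "0 0 0 0" --pt "0 0 0 0" --pt "0 0 0 0" --pt "0 0 0 0" --hand 1

```text
time: 14.2
position: [0.6697, 0.005, 0.1051]
ee_rot: [3.142, -0.0, 2.828]
contact_force: [0.2, 0.3, 0.1]
finger_gap: 0.0333
```

```bash
python3 - <<'E'
from h import *
from plant import bot
s=bot.read_state();print(s['position'],s['ee_rot']); a=np.radians(13.6); o=np.array([.4807,-.2087])-.065*np.array([-np.sin(a),np.cos(a)])
d=np.array([.6692,.005])-s['position'][:2]; y=s['ee_rot'][2]; off=d@[np.cos(y),np.sin(y)]
X=np.array([np.cos(a+np.pi),np.sin(a+np.pi)]); T=o-off*X; print('off',off,'outline',o,'TCP',T)
delta([*s['position'][:2],.287],y,[*T,.287],a+np.pi)
E
```

```text
[0.66974958 0.00499408 0.10510922] [ 3.14151361e+00 -1.07342023e-04  2.82777448e+00]
off 0.0005245619062068875 outline [ 0.49598424 -0.27187747] TCP [ 0.49649409 -0.27175412]
shift mm [  79.4 -316.7   -0. ] turn -0.551
```

Call:
jog_arm --pt "0 0 -10 0" --pt "0 0 -20 0" --pt "0 0 -35 0" --pt "0 0 -40 0" --pt "0 0 -40 0" --pt "2 -10 -25 0" --pt "4 -20 -12 0" --pt "8 -30 0 0" --pt "9 -37 0 0" --pt "9 -37 0 0" --pt "9 -37 0 0" --pt "9 -37 0 0" --pt "9 -37 0 0" --pt "9 -35 0 0" --pt "7 -22 0 0" --pt "4 -12 0 -0.05" --pt "0 -3 0 -0.1" --pt "0 0 0 -0.1" --pt "0 0 0 -0.1" --pt "0 0 0 -0.1"

```text
time: 16.2
position: [0.4953, -0.2726, 0.2863]
ee_rot: [3.14, -0.002, -3.002]
contact_force: [-0.6, 0.1, -0.1]
finger_gap: 0.032
```

Call:
jog_arm --pt "0 0 0 -0.1" --pt "0 0 10 0" --pt "0 0 20 0" --pt "0 0 30 0" --pt "0 0 30 0" --pt "0 0 20 0" --pt "0 0 10 0" --pt "0 0 0 0"

```text
time: 17.0
position: [0.4956, -0.2717, 0.1652]
ee_rot: [3.138, -0.003, -2.907]
contact_force: [0.2, 0.6, -0.2]
finger_gap: 0.0318
```

```bash
python3 shot.py w8; python3 - <<'E'
from h import *
from plant import bot
s=bot.read_state(); delta(s['position'],s['ee_rot'][2],[.4965,-.2717,.1235],np.radians(193.6))
E
```

```text
17.05 [ 0.49641225 -0.27221718  0.16655654] [ 3.14041961e+00 -1.02391885e-03 -2.90655238e+00] [-0.21241628 -0.08330486 -0.24521818] 0.03170783172781946
shift mm [-0.2  0.5 43.1] turn -0.002
```

View pics/w8.png

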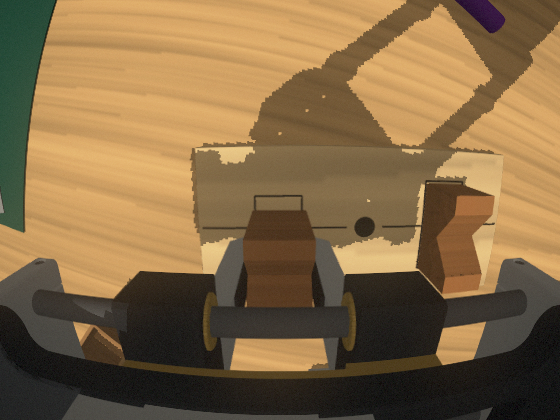

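Call:
jog_arm --pt "0 0.5 10 0" --pt "0 0 14 0" --pt "0 0 10 0" --pt "0 0 5 0" --pt "0 0 2 0" --pt "0 0 1 0" --pt "0 0 0 0" --pt "0 0 0 0"

```text
time: 17.85
position: [0.4971, -0.2719, 0.1256]
ee_rot: [-3.141, 0.001, -2.905]
contact_force: [0.5, 0.2, -1.1]
finger_gap: 0.0317
```

Call:
jog_arm --pt "0 0 1 0" --pt "0 0 1 0" --pt "0 0 0.5 0" --pt "0 0 0 0"

```text
time: 18.25
position: [0.497, -0.2718, 0.1233]
ee_rot: [-3.141, 0.0, -2.905]
contact_force: [0.1, 0.7, 4.7]
finger_gap: 0.032
```

Call:
jog_arm --pt "0 0 0 0" --pt "0 0 0 0" --pt "0 0 0 0" --pt "0 0 0 0" --pt "0 0 0 0" --pt "0 0 0 0" --hand 0.15

```text
time: 18.85
position: [0.4968, -0.2717, 0.1225]
ee_rot: [3.141, -0.0, -2.905]
contact_force: [0.3, 0.9, -0.1]
finger_gap: 0.0761
```

Call:
jog_arm --pt "0 0 -10 0" --pt "0 0 -20 0" --pt "0 0 -30 0" --pt "0 0 -35 0" --pt "0 15 -40 0" --pt "0 30 -30 0" --pt "0 20 -10 0" --pt "0 0 0 0"

```text
time: 19.65
position: [0.4812, -0.2065, 0.2995]
ee_rot: [-3.14, 0.002, -2.903]
contact_force: [0.2, -1.3, -0.4]
finger_gap: 0.08
```

```bash
python3 shot.py w9;  python3 -c "
import cv2,numpy as np
im=cv2.imread('pics/w9.png'); cv2.imwrite('pics/w9b.png',np.clip(cv2.resize(im[120:260,180:380],None,fx=4,fy=4,interpolation=2)*1.5,0,255).astype('uint8'))"
```

```text
19.7 [ 0.48122694 -0.20758279  0.2979461 ] [-3.14053562e+00  5.26111941e-04 -2.90348685e+00] [-0.0930236   0.39080386  0.3012272 ] 0.0796462128930527
```

View pics/w9b.png

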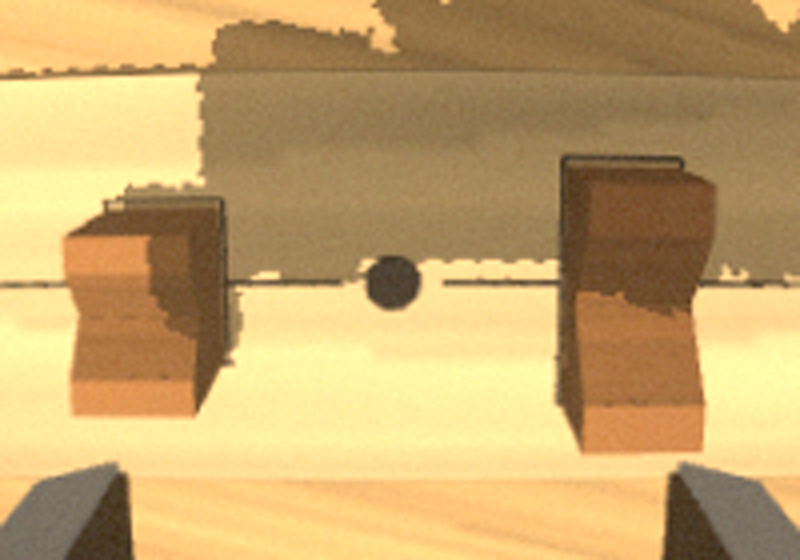

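```bash
python3 - <<'E'
from h import *
p=wc('w9'); a=np.radians(13.6)
g=lambda x,y:(180+x/4-.4,120+y/4-.4)
for n,z,pts in [('nar',.072,[(64,236),(188,237),(197,416),(71,414)]),('wide',.065,[(580,181),(716,186),(703,453),(583,452)])]:
    q=quad(n,p,[g(*t) for t in pts],z); d=q.mean(0)-[.4807,-.2087]; print(d@[np.cos(a),np.sin(a)],d@[-np.sin(a),np.cos(a)])
print(onz(p,*g(393,282),.018))
# leg: approx mid
L=np.array([.5005,.195]); delta([.4812,-.2076,.298],-2.9035,[.575,.18,.298],np.radians(96)); 
E
```

```text
nar ctr [ 0.4963 -0.2719] edges [31.1 45.1 32.5 45.5] deg [ 102.4   14.4  -76.9 -167.4]
0.00033206550115275605 -0.06508447913706894
wide ctr [ 0.4659 -0.1465] edges [34.4 69.5 31.8 69.7] deg [ 102.6   14.   -77.4 -163.9]
0.00023009155253082275 0.06389716219431363
[ 0.48023665 -0.20901138  0.018     ]
shift mm [-182.6  354.5   -0. ] turn 1.704
```

Call:
jog_arm --pt "0 0 0 0.08" --pt "0 0 0 0.13" --pt "0 0 0 0.14" --pt "0 0 0 0.14" --pt "0 0 0 0.14" --pt "0 0 0 0.14" --pt "0 0 0 0.14" --pt "0 0 0 0.14" --pt "0 0 0 0.14" --pt "0 0 0 0.14" --pt "0 0 0 0.14" --pt "0 0 0 0.14" --pt "0 0 0 0.094" --pt "10 2 0 0" --pt "25 4 0 0" --pt "35 6 0 0" --pt "40 7 0 0" --pt "40 7 0 0" --pt "40 7 0 0" --pt "40 7 0 0" --hand 0.3

```text
time: 21.7
position: [0.4973, 0.0261, 0.2964]
ee_rot: [-3.14, -0.0, 1.676]
contact_force: [0.8, 0.3, -0.6]
finger_gap: 0.0656
```

Call:
jog_arm --pt "40 7 0 0" --pt "40 7 0 0" --pt "35 5 10 0" --pt "20 3 20 0" --pt "8 1 20 0" --pt "0 0 0 0"

```text
time: 22.3
position: [0.5038, 0.17, 0.2439]
ee_rot: [-3.134, 0.001, 1.678]
contact_force: [0.2, -0.2, -0.0]
finger_gap: 0.0661
```

```bash
python3 shot.py w10
```

```text
22.35 [0.50476293 0.16929921 0.2455265 ] [-3.13659049e+00  7.64347366e-04  1.67672018e+00] [ 0.21202141 -0.7755277   0.24743933] 0.06562880912327011
```

View pics/w10.png

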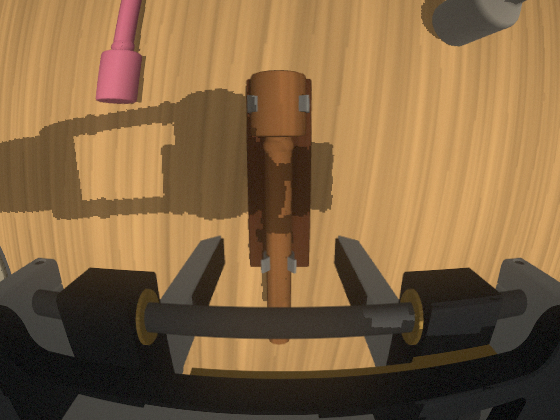

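```bash
python3 -c "
import cv2,numpy as np
im=cv2.imread('pics/w10.png'); cv2.imwrite('pics/w10b.png',np.clip(cv2.resize(im[65:285,225:335],None,fx=4,fy=2.7,interpolation=2)*1.5,0,255).astype('uint8'))"
```

```text
(no output)
```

View pics/w10b.png

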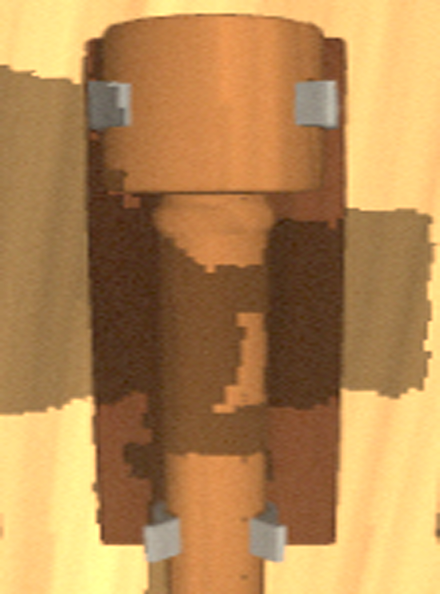

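```bash
python3 - <<'E'
from h import *
p=wc('w10'); g=lambda x,y:(225+x/4-.4,65+y/2.7-.3)
sh=[onz(p,*g(213,191),.087),(onz(p,*g(107,186),.065)+onz(p,*g(322,187),.065))/2]
fc=[onz(p,*g(213,15),.087),(onz(p,*g(107,30),.065)+onz(p,*g(321,33),.065))/2]
ax=[onz(p,*g(213.5,100),.065),onz(p,*g(215,300),.065),onz(p,*g(217,490),.065)]
print(*sh,*fc,*ax,sep='\n')
print('rack corners',[onz(p,*g(*t),.015)[:2].round(4) for t in [(88,40),(345,40),(335,545),(103,542)]])
d=ax[0]-ax[2]; print(np.degrees(np.arctan2(d[1],d[0])))
for s,k in ((sh[0],.04),(sh[1],.04),(fc[0],.09),(fc[1],.09)):
    u=np.array([np.cos(np.radians(96)),np.sin(np.radians(96))]); print('mid',s[:2]-k*u)
E
```

```text
[0.49444615 0.23475998 0.087     ]
[0.49434252 0.23581479 0.065     ]
[0.48931634 0.28270193 0.087     ]
[0.48930427 0.28194341 0.065     ]
[0.49144833 0.26119453 0.065     ]
[0.49807202 0.20200381 0.065     ]
[0.50488195 0.14211912 0.065     ]
rack corners [array([0.4586, 0.284 ]), array([0.5189, 0.2904]), array([0.5394, 0.104 ]), array([0.4792, 0.0986])]
96.43666800432123
mid [0.49862729 0.19497911]
mid [0.49852366 0.19603392]
mid [0.4987239  0.19319496]
mid [0.49871183 0.19243644]
```

```bash
python3 - <<'E'
from h import *
delta([.5043,.1695,.2452],1.677,[.4988,.1945,.142],1.681)
E
```

```text
shift mm [ 25.4  -2.8 103.2] turn -0.004
```

Call:
jog_arm --pt "6 -1 5 0" --pt "13 -1 10 0" --pt "6 -1 20 0" --pt "0 0 25 0" --pt "0 0 22 0" --pt "0 0 12 0" --pt "0 0 6 0" --pt "0 0 0 0"

```text
time: 23.15
position: [0.5003, 0.1936, 0.1474]
ee_rot: [-3.141, -0.0, 1.674]
contact_force: [0.2, -0.2, -0.2]
finger_gap: 0.0658
```

```bash
python3 shot.py w11; python3 - <<'E'
from h import *
from plant import bot
s=bot.read_state(); delta(s['position'],s['ee_rot'][2],[.4988,.1945,.142],1.681)
E
```

```text
23.2 [0.50074923 0.19367899 0.14804416] [ 3.14079185e+00 -2.72915817e-04  1.67364840e+00] [-0.18965704  0.68341224  0.44949006] 0.06528532966929994
shift mm [ 1.  -1.9  6. ] turn -0.007
```

View pics/w11.png

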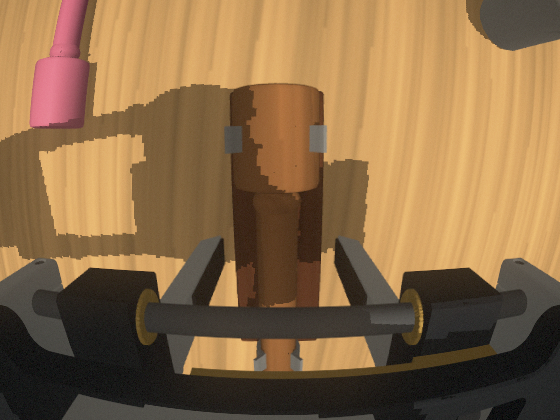

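Call:
jog_arm --pt "1 -1.5 3 -0.006" --pt "0 0 2 0" --pt "0 0 0 0"

```text
time: 23.5
position: [0.4988, 0.1944, 0.1429]
ee_rot: [3.141, -0.0, 1.68]
contact_force: [-0.3, 0.2, -1.0]
finger_gap: 0.0656
```

Call:
jog_arm --pt "0 0 0 0" --pt "0 0 0 0" --pt "0 0 0 0" --pt "0 0 0 0" --pt "0 0 0 0" --pt "0 0 0 0" --pt "0 0 0 0" --pt "0 0 0 0" --hand 1

```text
time: 24.3
position: [0.4988, 0.1944, 0.1427]
ee_rot: [3.141, -0.0, 1.68]
contact_force: [-0.1, -0.4, 0.5]
finger_gap: 0.0213
```

Call:
jog_arm --pt "0 0 -2 0" --pt "0 0 -3 0" --pt "0 0 -3 0" --pt "0 0 -3 0" --pt "0 0 -3 0" --pt "0 0 -4 0" --pt "0 0 -5 0" --pt "0 0 -5 0" --pt "0 0 -8 0" --pt "0 0 -10 0" --pt "0 0 0 0"

```text
time: 25.4
position: [0.4996, 0.194, 0.1907]
ee_rot: [3.139, 0.001, 1.681]
contact_force: [-0.9, -1.5, -0.2]
finger_gap: 0.0213
```

```bash
python3 shot.py w12
```

```text
25.45 [0.49945161 0.19394408 0.19022796] [3.13900078e+00 9.73088004e-04 1.68025683e+00] [-0.12274508 -1.77308338 -0.83183378] 0.021139030420732317
```

View pics/w12.png

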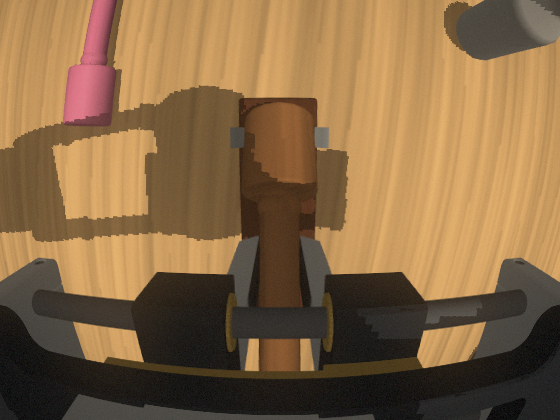

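```bash
python3 -c "
from plant import capture
import cv2,numpy as np
s=capture('scene');d=capture('side')
a=cv2.resize(s[110:240,250:400],None,fx=4,fy=4,interpolation=2)[:,:,::-1];b=cv2.resize(d[60:220,160:340],None,fx=4,fy=4,interpolation=2)[:,:,::-1]
cv2.imwrite('pics/x1.png',np.clip(a*1.5,0,255));cv2.imwrite('pics/x2.png',np.clip(b[:600]*1.5,0,255))"
```

```text
[ WARN:0@2.304] global loadsave.cpp:1063 imwrite_ Unsupported depth image for selected encoder is fallbacked to CV_8U.
```

View pics/x1.png

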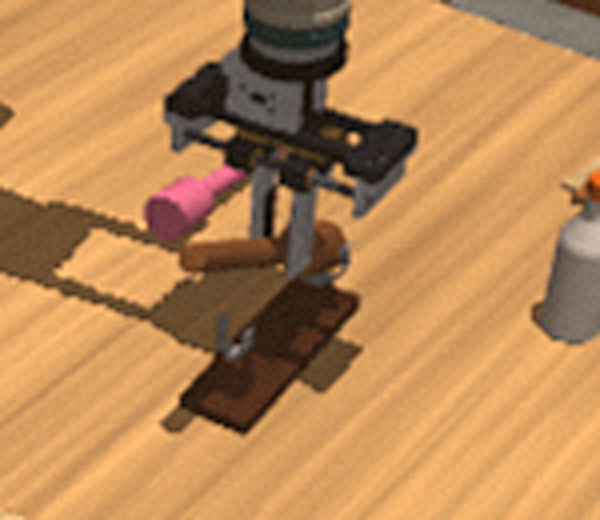

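View pics/x2.png

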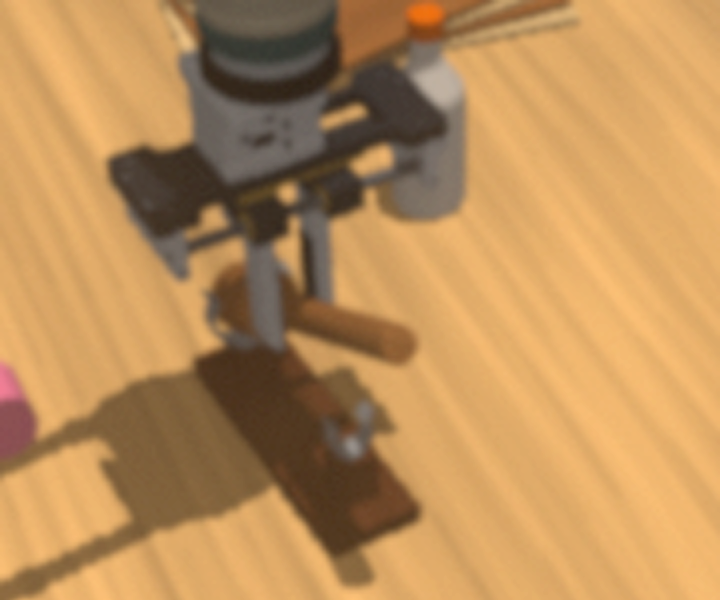

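```bash
python3 - <<'E'
from h import *
S=cam('scene');D=cam('side'); a=lambda x,y:(250+x/4-.4,110+y/4-.4); b=lambda x,y:(160+x/4-.4,60+y/4-.4)
print('shank end',tri(S,a(190,258),D,b(400,345)))
print('thick',tri(S,a(325,250),D,b(240,300)))
print('front clip',tri(S,a(235,345),D,b(348,440)))
p=wc('w12')
for z in (.04,.05,.06,.065,.075,.09): 
    l=onz(p,241,160,z);r=onz(p,317,160,z); print(z,np.linalg.norm(l-r), l[:2],r[:2])
E
python3 -c "
import cv2,numpy as np
im=cv2.imread('pics/w12.png'); cv2.imwrite('pics/w12b.png',np.clip(cv2.resize(im[85:285,210:350],None,fx=4,fy=3,interpolation=2)*1.6,0,255).astype('uint8'))"
```

```text
shank end (array([0.51408106, 0.06193012, 0.18728295]), np.float64(0.0003959156246837955))
thick (array([0.49162344, 0.27154046, 0.06169175]), np.float64(0.00033664995835034966))
front clip (array([0.50657224, 0.13029901, 0.05961406]), np.float64(0.00012878654319773658))
0.04 0.054483848600581704 [0.46744515 0.23870651] [0.52160514 0.24463825]
0.05 0.05213476091372313 [0.46848708 0.23977056] [0.52031194 0.24544655]
0.06 0.0497856732268645 [0.469529   0.24083461] [0.51901874 0.24625485]
0.065 0.048611129383435134 [0.47004997 0.24136663] [0.51837214 0.246659  ]
0.075 0.04626204169657656 [0.47109189 0.24243068] [0.51707894 0.2474673 ]
0.09 0.042738410166288564 [0.47265478 0.24402676] [0.51513915 0.24867975]
```

View pics/w12b.png

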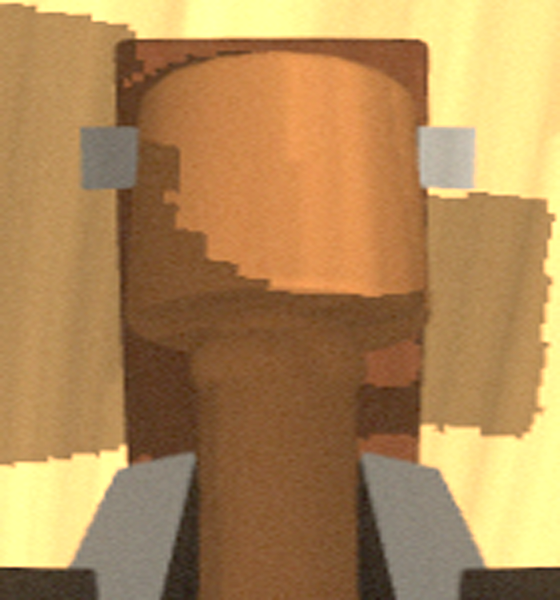

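The leg tilted instead of lifting clear. The front clip let go, but the thick end is still in the rear clip, and the leg sits about 31° nose-down in the grip. I'll raise it further until that end comes free, then level it against open bench.

Call:
jog_arm --pt "0 0 -3 0" --pt "0 0 -3 0" --pt "0 0 -3 0" --pt "0 0 -3 0" --pt "0 0 -4 0" --pt "0 0 -4 0" --pt "0 0 0 0"

```text
time: 26.25
position: [0.4995, 0.1948, 0.2101]
ee_rot: [3.139, -0.001, 1.68]
contact_force: [-0.4, 0.8, 2.6]
finger_gap: 0.0214
```

```bash
python3 shot.py w13; python3 -c "
from plant import capture
import cv2,numpy as np
d=capture('side')
b=cv2.resize(d[60:220,160:340],None,fx=4,fy=3.7,interpolation=2)[:,:,::-1]
cv2.imwrite('pics/x3.png',np.clip(b[:600]*1.5,0,255).astype('uint8'))"
```

```text
26.3 [0.49942541 0.19479296 0.20989705] [ 3.13900642e+00 -1.05453693e-03  1.67964116e+00] [-0.47645535  0.29319636  2.61853686] 0.02117713571053702
```

View pics/w13.png

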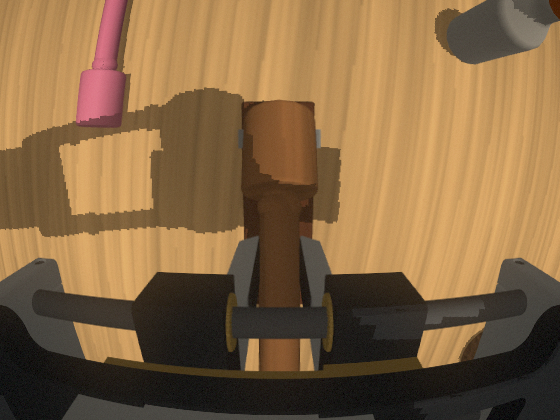

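View pics/x3.png

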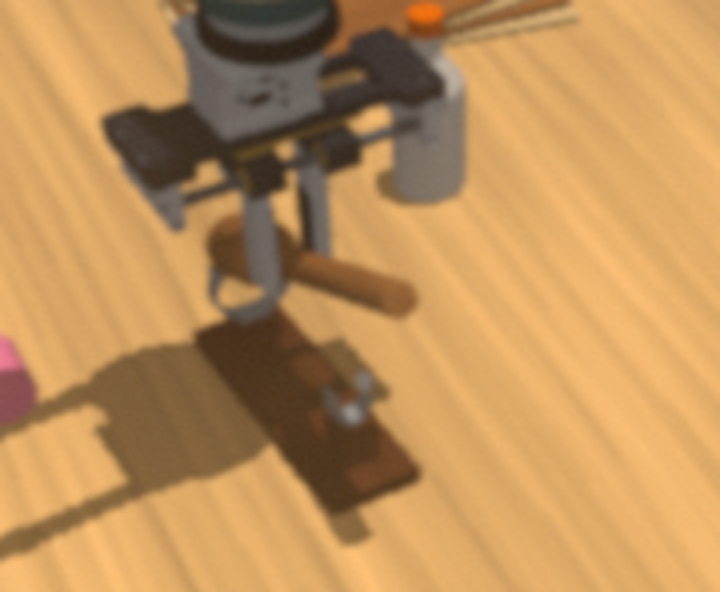

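Call:
jog_arm --pt "0 0 -8 0" --pt "0 0 -15 0" --pt "0 0 -20 0" --pt "0 0 -15 0" --pt "-8 5 0 0" --pt "-20 12 0 0" --pt "-32 19 0 0" --pt "-36 21 0 0" --pt "-36 21 0 0" --pt "-24 15 0 0" --pt "-12 7 0 0" --pt "-4 2 0 0" --pt "0 0 0 0"

```text
time: 27.65
position: [0.6184, 0.0345, 0.266]
ee_rot: [-3.14, -0.001, 1.679]
contact_force: [-0.2, -0.3, -0.8]
finger_gap: 0.0215
```

```bash
python3 shot.py w14; python3 -c "
from plant import capture
import cv2,numpy as np
d=capture('side');s=capture('scene')
cv2.imwrite('pics/s14.png',s[:,:,::-1]);cv2.imwrite('pics/d14.png',d[:,:,::-1])
b=cv2.resize(d[80:260,200:400],None,fx=3,fy=3,interpolation=2)[:,:,::-1];a=cv2.resize(s[140:300,230:400],None,fx=3,fy=3,interpolation=2)[:,:,::-1]
cv2.imwrite('pics/x4.png',np.clip(b*1.5,0,255).astype('uint8'));cv2.imwrite('pics/x5.png',np.clip(a*1.5,0,255).astype('uint8'))"
```

```text
27.7 [0.61807189 0.03518168 0.26626589] [-3.14013524e+00 -9.89015656e-04  1.68011494e+00] [-0.31581594  0.17219621 -0.48899904] 0.02118481572937327
```

View pics/x4.png

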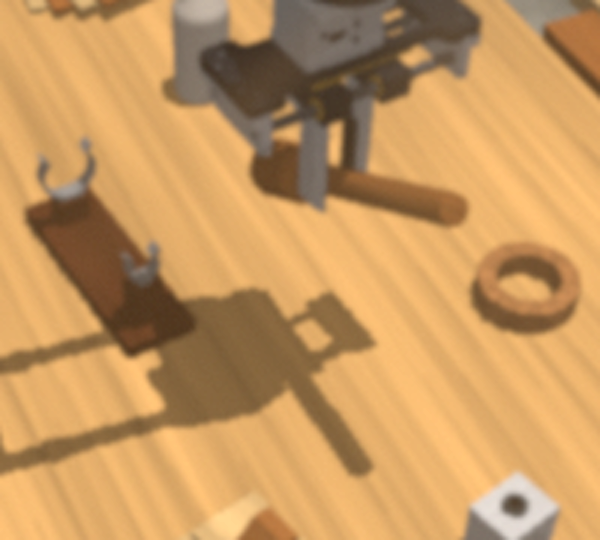

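View pics/x5.png

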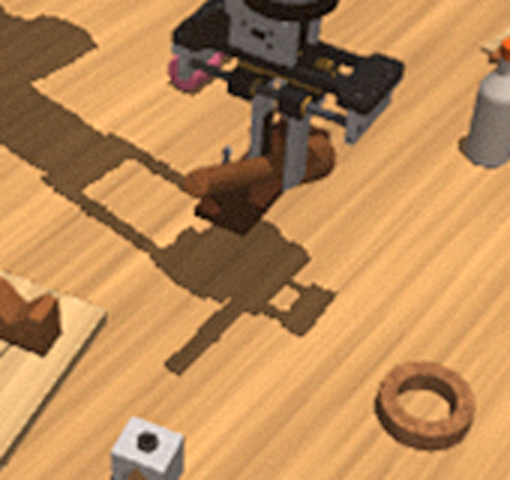

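```bash
python3 - <<'E'
from h import *
S=cam('scene');D=cam('side'); a=lambda x,y:(230+x/3-.4,140+y/3-.4); b=lambda x,y:(200+x/3-.4,80+y/3-.4)
e,r=tri(S,a(197,184),D,b(454,208)); t,r2=tri(S,a(316,153),D,b(272,168)); print(e,r,t,r2,np.degrees(np.arctan2(e[2]-t[2],np.linalg.norm((e-t)[:2]))))
E
```

```text
[ 0.63310476 -0.09421149  0.26220563] 0.00037144511997199065 [0.6086773  0.11206274 0.14421585] 0.0045940143488160815 29.598104006099145
```

Call:
jog_arm --pt "0 0 10 0" --pt "0 0 25 0" --pt "0 0 30 0" --pt "0 0 25 0" --pt "0 0 15 0" --pt "0 0 8 0" --pt "0 0 4 0" --pt "0 0 4 0" --pt "0 0 4 0" --pt "0 0 0 0"

```text
time: 28.8
position: [0.6194, 0.0344, 0.1422]
ee_rot: [3.14, 0.0, 1.68]
contact_force: [-0.3, -0.3, 1.2]
finger_gap: 0.0217
```

Call:
jog_arm --pt "0 0 3 0" --pt "0 0 3 0" --pt "0 0 3 0" --pt "0 0 3 0" --pt "0 0 3 0" --pt "0 0 0 0"

```text
time: 29.4
position: [0.6202, 0.0336, 0.1278]
ee_rot: [3.138, 0.002, 1.68]
contact_force: [0.3, -2.4, 3.6]
finger_gap: 0.0209
```

Pressing against the bench takes about 4 N and the leg is turning. I'll continue to the level height, TCP z of about 0.101.

Call:
jog_arm --pt "0 0 3 0" --pt "0 0 3 0" --pt "0 0 3 0" --pt "0 0 3 0" --pt "0 0 3 0" --pt "0 0 3 0" --pt "0 0 3 0" --pt "0 0 2 0" --pt "0 0 0 0"

```text
time: 30.3
position: [0.6185, 0.0347, 0.1031]
ee_rot: [-3.141, -0.001, 1.68]
contact_force: [0.3, -1.6, 1.8]
finger_gap: 0.0211
```

Call:
jog_arm --pt "0 0 2 0" --pt "0 0 1 0" --pt "0 0 0 0"

```text
time: 30.6
position: [0.6188, 0.0345, 0.1009]
ee_rot: [3.142, 0.0, 1.68]
contact_force: [-0.8, -2.7, 3.9]
finger_gap: 0.021
```

```bash
python3 shot.py w15; python3 -c "
from plant import capture
import cv2,numpy as np
d=capture('side');s=capture('scene')
b=cv2.resize(d[80:280,200:400],None,fx=3,fy=3,interpolation=2)[:,:,::-1];a=cv2.resize(s[140:300,230:400],None,fx=3,fy=3,interpolation=2)[:,:,::-1]
cv2.imwrite('pics/x6.png',np.clip(b*1.5,0,255).astype('uint8'));cv2.imwrite('pics/x7.png',np.clip(a*1.5,0,255).astype('uint8'))"
```

```text
30.65 [0.6188948  0.03446548 0.1009876 ] [3.14133931e+00 7.59580613e-05 1.67992429e+00] [-0.48884382 -2.14816291  4.97278105] 0.020917445060722836
```

View pics/x6.png

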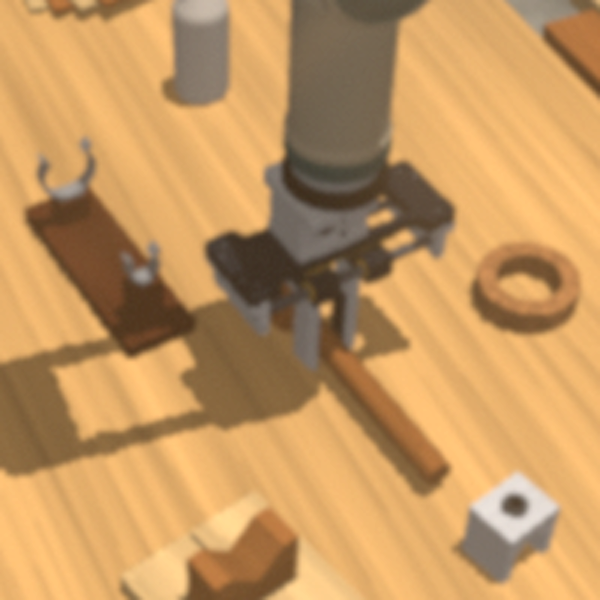

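View pics/x7.png

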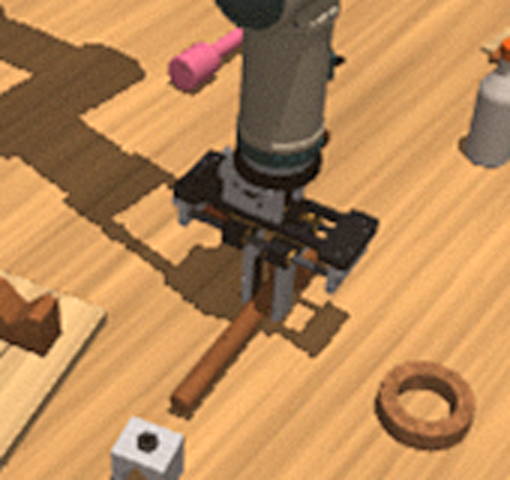

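View pics/w15.png

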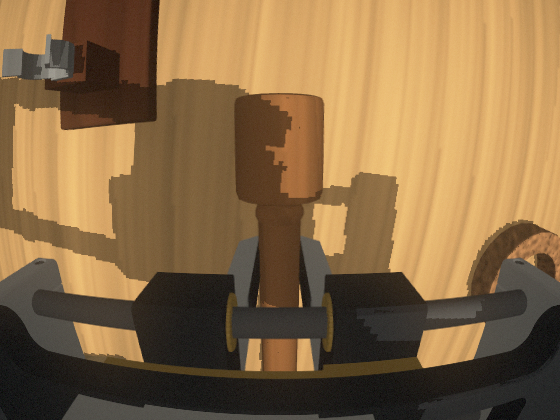

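Call:
jog_arm --pt "0 0 -10 0" --pt "0 0 -30 0" --pt "0 0 -40 0" --pt "0 0 -40 0" --pt "0 0 -30 0" --pt "0 0 -10 0" --pt "0 0 0 0"

```text
time: 31.45
position: [0.6192, 0.0349, 0.2618]
ee_rot: [3.139, -0.0, 1.68]
contact_force: [0.5, -0.2, -0.9]
finger_gap: 0.0212
```

```bash
python3 shot.py w16; python3 -c "
from plant import capture
import cv2,numpy as np
d=capture('side');s=capture('scene')
b=cv2.resize(d[80:260,200:400],None,fx=3,fy=3,interpolation=2)[:,:,::-1];a=cv2.resize(s[120:280,230:400],None,fx=3,fy=3,interpolation=2)[:,:,::-1]
w=cv2.imread('pics/w16.png')[85:285,210:350]
cv2.imwrite('pics/x10.png',np.clip(cv2.resize(w,None,fx=4,fy=3,interpolation=2)*1.6,0,255).astype('uint8'))
cv2.imwrite('pics/x8.png',np.clip(b*1.5,0,255).astype('uint8'));cv2.imwrite('pics/x9.png',np.clip(a*1.5,0,255).astype('uint8'))"
```

```text
31.5 [0.6183863  0.03483619 0.25997024] [-3.14069781e+00 -6.45057807e-04  1.67995502e+00] [ 0.07170413 -0.4195673  -1.10852828] 0.021259218174925373
```

View pics/x8.png

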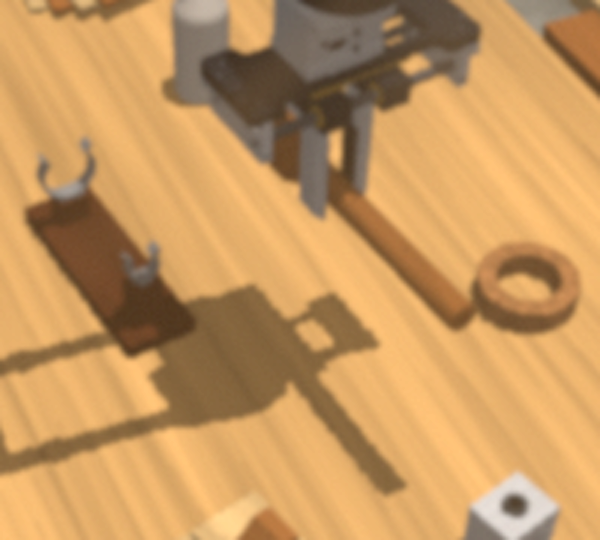

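View pics/x9.png

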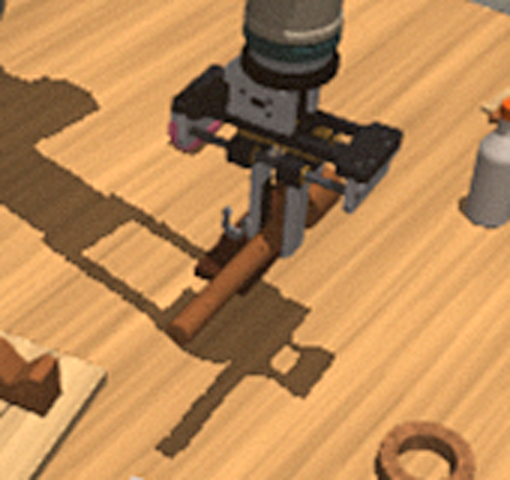

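View pics/x10.png

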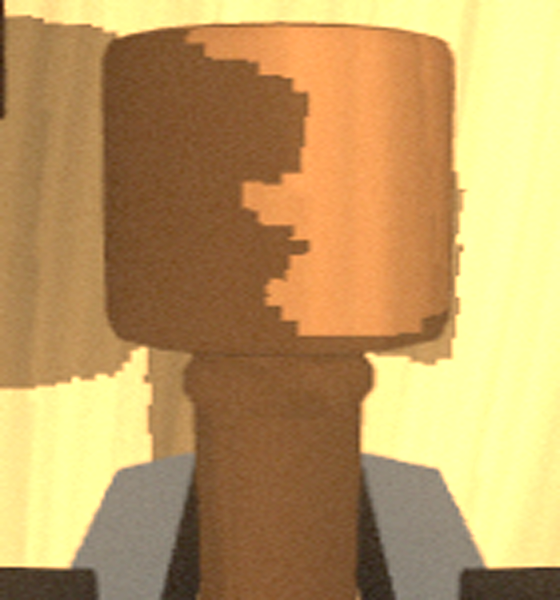

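```bash
python3 - <<'E'
from h import *
S=cam('scene');D=cam('side'); a=lambda x,y:(230+x/3-.4,120+y/3-.4); b=lambda x,y:(200+x/3-.4,80+y/3-.4)
e,r=tri(S,a(182,331),D,b(459,315)); print('end',e,r)
e,r=tri(S,a(225,282),D,b(405,251)); print('shank pt',e,r)
g=np.array([.6187,.0349,.182]); print('tilt if grip axis at .078:',np.degrees(np.arcsin((.182-e[2])/.15)))
p=wc('w16'); q=wc('w11')
f=lambda x,y:(210+x/4-.4,85+y/3-.4)
for z in (.160,.165,.17,.175,.18):
    print(z,'width',np.linalg.norm(onz(p,*f(105,180),z)-onz(p,*f(455,180),z)), 'shank w',np.linalg.norm(onz(p,*f(196,470),z)-onz(p,*f(361,470),z)),'shoulder',onz(p,*f(280,350),z+.022)[:2],'face',onz(p,*f(280,24),z+.022)[:2])
for z in (.055,.06,.065,.07): print('w11',z,np.linalg.norm(onz(q,231,130,z)-onz(q,324,130,z)))
E
```

```text
end [ 0.63492885 -0.1137494   0.18530484] 0.00037001110217617963
shank pt [ 0.62901935 -0.05148777  0.18985234] 0.00041227328552925535
tilt if grip axis at .078: -3.000744385988632
0.16 width 0.04928327658661259 shank w 0.024658881409480936 shoulder [0.61575949 0.06841765] face [0.60983454 0.12259222]
0.165 width 0.04793745007726422 shank w 0.02398549728021275 shoulder [0.61562006 0.06952861] face [0.60987901 0.12202175]
0.17 width 0.04659162356791597 shank w 0.023312113150944672 shoulder [0.61548064 0.07063957] face [0.60992348 0.12145128]
0.175 width 0.0452457970585676 shank w 0.02263872902167648 shoulder [0.61534122 0.07175052] face [0.60996795 0.1208808 ]
0.18 width 0.043899970549219236 shank w 0.021965344892408294 shoulder [0.61520179 0.07286148] face [0.61001242 0.12031033]
w11 0.055 0.049498783530930214
w11 0.06 0.048073508230684486
w11 0.065 0.0466482329304387
w11 0.07 0.04522295763019298
```

```bash
python3 - <<'E'
from h import *
delta([.6187,.0349,.260],1.680,[.480,-.2058,.18],1.808)
E
```

```text
shift mm [-224.1 -164.1   80. ] turn -0.128
```

Call:
jog_arm --pt "-8 -6 0 0" --pt "-18 -13 0 0" --pt "-28 -21 0 0" --pt "-32 -23 0 0" --pt "-32 -23 0 0" --pt "-32 -23 0 0" --pt "-30 -23 0 0" --pt "-24 -18 0 0" --pt "-14 -10 0 0" --pt "-6 -4 0 -0.03" --pt "0 0 0 -0.06" --pt "0 0 8 -0.038" --pt "0 0 18 0" --pt "0 0 18 0" --pt "0 0 12 0" --pt "0 0 6 0" --pt "0 0 0 0"

```text
time: 33.3
position: [0.4796, -0.2058, 0.1975]
ee_rot: [-3.14, -0.002, 1.808]
contact_force: [-0.5, 0.5, -0.4]
finger_gap: 0.0209
```

```bash
python3 shot.py w17; python3 - <<'E'
from h import *
from plant import bot,capture
s=bot.read_state(); delta(s['position'],s['ee_rot'][2],[.480,-.2058,.152],1.808)
d=capture('side');b=cv2.resize(d[180:370,210:400],None,fx=3,fy=3,interpolation=2)[:,:,::-1]
cv2.imwrite('pics/x11.png',np.clip(b*1.5,0,255).astype('uint8'))
E
```

```text
33.35 [ 0.48009251 -0.20608047  0.19835059] [-3.14106962e+00 -5.76303452e-04  1.80771817e+00] [ 0.54128974 -0.32045878 -0.41877615] 0.020991762460536738
shift mm [ 0.3 -0.  46.4] turn -0.0
```

View pics/w17.png

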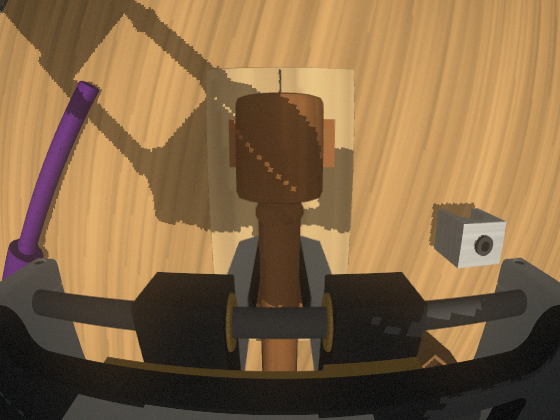

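View pics/x11.png

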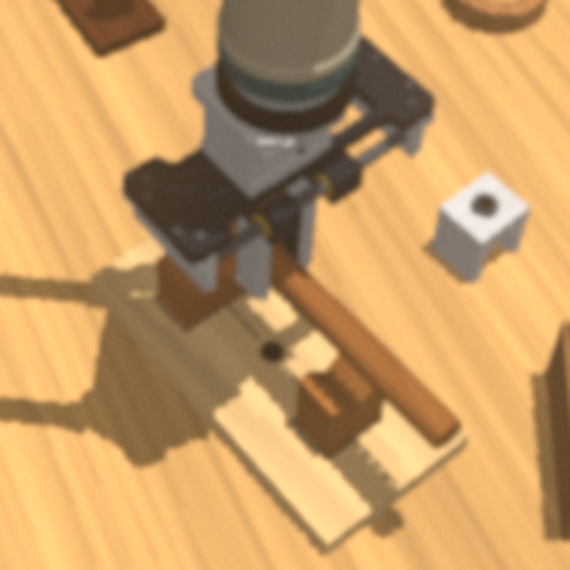

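Call:
jog_arm --pt "0 0 8 0" --pt "0 0 12 0" --pt "0 0 10 0" --pt "0 0 4 0" --pt "0 0 2 0" --pt "0 0 2 0" --pt "0 0 0 0"

```text
time: 34.1
position: [0.4803, -0.206, 0.1606]
ee_rot: [3.142, -0.0, 1.808]
contact_force: [0.9, -0.9, -0.5]
finger_gap: 0.0216
```

Call:
jog_arm --pt "0 0 2 0" --pt "0 0 1 0" --pt "0 0 0 0"

```text
time: 34.4
position: [0.4802, -0.206, 0.1576]
ee_rot: [3.142, -0.0, 1.808]
contact_force: [0.4, -0.1, -1.2]
finger_gap: 0.0214
```

Call:
jog_arm --pt "0 0 1 0" --pt "0 0 1 0" --pt "0 0 0 0"

```text
time: 34.7
position: [0.4803, -0.2061, 0.1557]
ee_rot: [3.141, 0.0, 1.808]
contact_force: [-0.1, -0.6, 0.1]
finger_gap: 0.0213
```

Call:
jog_arm --pt "0 0 1 0" --pt "0 0 1 0" --pt "0 0 0 0"

```text
time: 35.0
position: [0.4806, -0.2061, 0.1539]
ee_rot: [3.141, 0.0, 1.808]
contact_force: [0.3, 1.7, 0.8]
finger_gap: 0.0214
```

Call:
jog_arm --pt "0 0 1 0" --pt "0 0 0 0"

```text
time: 35.2
position: [0.4809, -0.2061, 0.1534]
ee_rot: [3.14, 0.001, 1.808]
contact_force: [1.3, 0.3, 4.5]
finger_gap: 0.0213
```

Call:
jog_arm --pt "0 0 0 0" --pt "0 0 0 0" --pt "0 0 0 0" --pt "0 0 0 0" --pt "0 0 0 0" --pt "0 0 0 0" --hand 0.3

```text
time: 35.8
position: [0.4801, -0.206, 0.1525]
ee_rot: [-3.141, -0.0, 1.808]
contact_force: [-0.1, -0.2, 0.1]
finger_gap: 0.0646
```

Call:
jog_arm --pt "0 0 -8 0" --pt "0 0 -20 0" --pt "0 0 -30 0" --pt "0 0 -30 0" --pt "0 0 -30 0" --pt "0 0 -20 0" --pt "0 0 -8 0" --pt "0 0 0 0"

```text
time: 36.6
position: [0.4805, -0.2062, 0.2999]
ee_rot: [3.14, 0.002, 1.808]
contact_force: [0.4, 0.3, -0.1]
finger_gap: 0.066
```

```bash
python3 shot.py w18; python3 - <<'E'
from h import *
from plant import bot,capture
d=capture('side');b=cv2.resize(d[230:370,220:390],None,fx=4,fy=4,interpolation=2)[:,:,::-1]
cv2.imwrite('pics/x12.png',np.clip(b*1.5,0,255).astype('uint8'))
d=capture('scene');b=cv2.resize(d[200:320,160:310],None,fx=4,fy=4,interpolation=2)[:,:,::-1]
cv2.imwrite('pics/x13.png',np.clip(b*1.5,0,255).astype('uint8'))
E
```

```text
36.65 [ 0.48002643 -0.20589528  0.29858307] [ 3.14152861e+00 -1.88094681e-05  1.80783513e+00] [-0.14849285  0.04619212  0.09337551] 0.0657942339020186
```

View pics/w18.png

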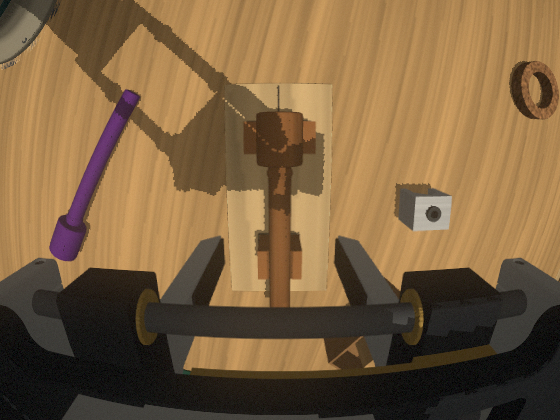

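View pics/x12.png

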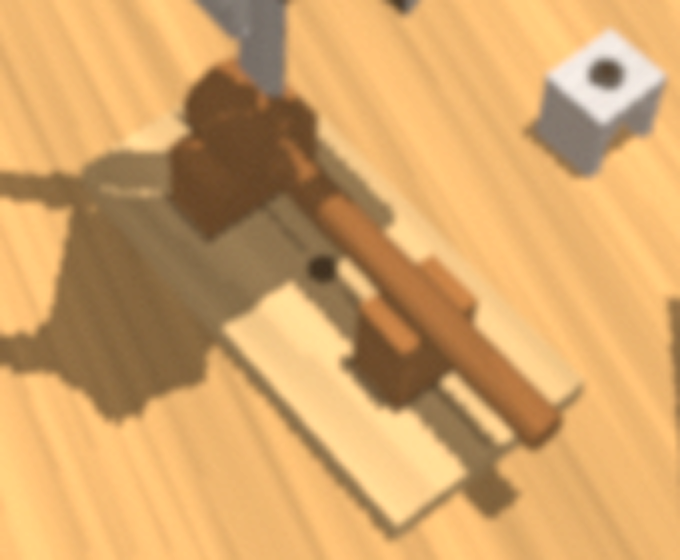

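View pics/x13.png

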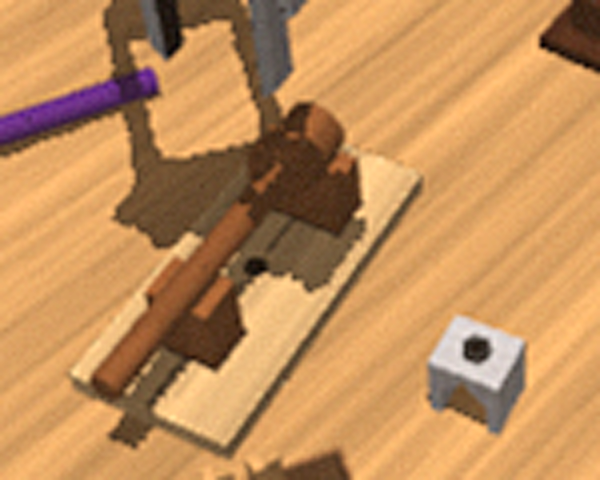

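```bash
python3 - <<'E'
from h import *
im=cv2.imread('pics/w18.png'); cv2.imwrite('pics/w18b.png',np.clip(cv2.resize(im[95:295,215:345],None,fx=4.5,fy=3,interpolation=2)*1.6,0,255).astype('uint8'))
cv2.imwrite('pics/w18c.png',np.clip(cv2.resize(im[175:240,385:465],None,fx=6,fy=6,interpolation=2)*1.1,0,255).astype('uint8'))
E
```

```text
(no output)
```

View pics/w18b.png

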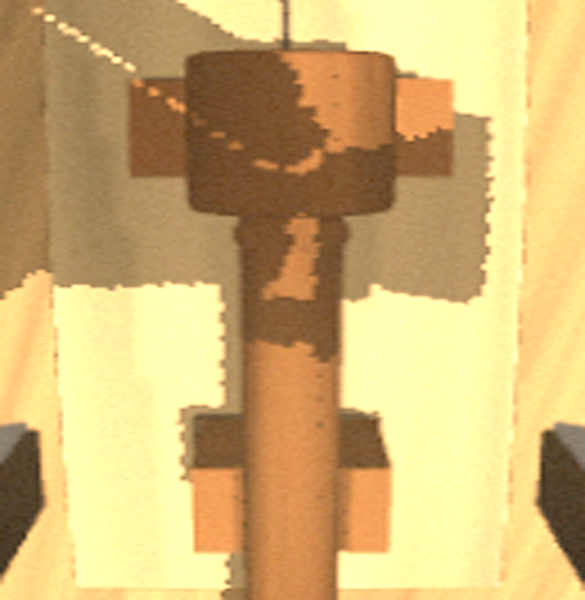

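View pics/w18c.png

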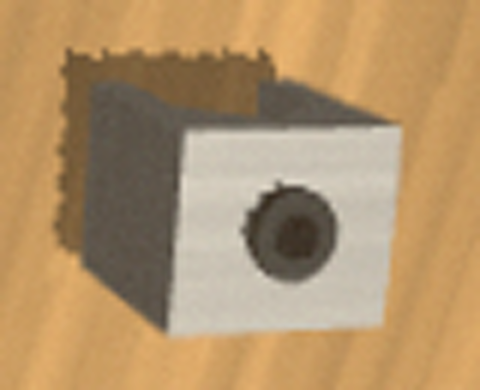

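```bash
python3 - <<'E'
from h import *
p=wc('w18'); f=lambda x,y:(215+x/4.5-.4,95+y/3-.4); a=np.radians(13.6)
def hf(n,P): d=np.array(P)[:2]-[.4807,-.2087]; print(n,(1e3*np.array([d@[np.cos(a),np.sin(a)],d@[-np.sin(a),np.cos(a)]])).round(1))
hf('shoulder',onz(p,*f(290,214),.096)); hf('face',onz(p,*f(290,50),.096))
hf('axis sh',onz(p,*f(293,300),.074)); hf('axis nar',onz(p,*f(291,510),.074)); hf('axis thick',onz(p,*f(291,130),.074))
q=quad('wide',p,[f(*t) for t in [(129,78),(453,78),(453,177),(130,177)]],.065); hf('wide',q.mean(0))
q=quad('nar',p,[f(*t) for t in [(192,467),(390,467),(389,552),(195,552)]],.072); hf('nar',q.mean(0))
g=lambda x,y:(385+x/6-.4,175+y/6-.4)
q=quad('guide',p,[g(*t) for t in [(185,130),(402,126),(382,325),(167,335)]],.05)
print('bush',onz(p,*g(291,233),.05))
delta([.4802,-.206,.299],1.808,[*q.mean(0),.2],np.radians(104.5))
E
```

```text
shoulder [ 0.5 39.9]
face [ 0.5 88. ]
axis sh [1.1 9.6]
axis nar [  0.6 -63.6]
axis thick [ 0.7 64. ]
wide ctr [ 0.4662 -0.1455] edges [69.4 32.3 69.9 32.2] deg [  13.6  -75.8 -166.4  103.3]
wide [ 0.8 64.8]
nar ctr [ 0.4967 -0.2714] edges [44.9 32.3 45.5 32.3] deg [  13.5  -75.5 -166.5  103.5]
nar [  0.8 -64.7]
guide ctr [ 0.6549 -0.1825] edges [47.5 39.9 48.  39.6] deg [  15.2  -74.9 -165.2  104.5]
bush [ 0.65577853 -0.18288142  0.05      ]
shift mm [-18.2 175.3  99. ] turn -0.016
```

Call:
jog_arm --pt "-2 15 0 0" --pt "-3 30 0 0" --pt "-4 40 0 0" --pt "-4 40 0 0" --pt "-3 32 10 0" --pt "-2 18 20 -0.022" --pt "0 0 25 0" --pt "0 0 25 0" --pt "0 0 15 0" --pt "0 0 5 0" --pt "0 0 0 0" --hand 0

```text
time: 37.85
position: [0.6548, -0.182, 0.1969]
ee_rot: [-3.14, -0.002, 1.83]
contact_force: [-0.1, -0.5, 0.6]
finger_gap: 0.0941
```

```bash
python3 shot.py w19; python3 - <<'E'
from h import *
im=cv2.imread('pics/w19.png'); cv2.imwrite('pics/w19b.png',np.clip(cv2.resize(im[170:310,200:360],None,fx=4,fy=4,interpolation=2)*1.2,0,255).astype('uint8'))
E
```

```text
37.9 [ 0.65512325 -0.18227295  0.19818082] [-3.14138007e+00 -4.61791718e-04  1.82992688e+00] [0.7955725  0.36936878 0.15941187] 0.09383017927453186
```

View pics/w19b.png

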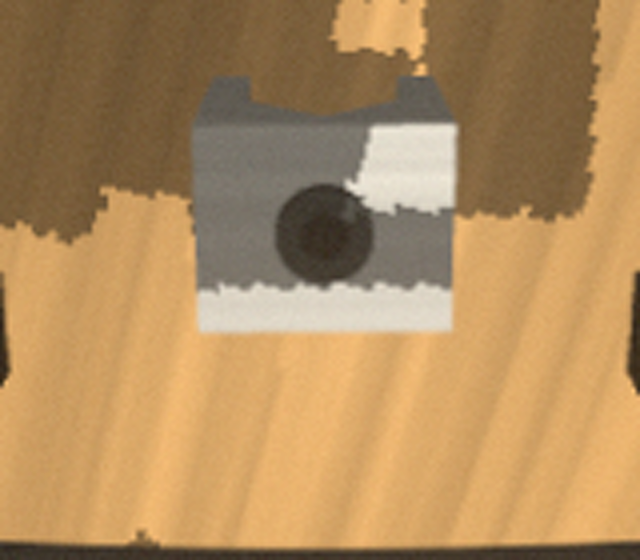

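```bash
python3 - <<'E'
from h import *
p=wc('w19'); g=lambda x,y:(200+x/4-.4,170+y/4-.4)
q=quad('guide',p,[g(*t) for t in [(192,124),(457,124),(452,330),(199,331)]],.05)
delta([.6551,-.1822,.198],1.83,[*q.mean(0),.103],1.83)
E
```

```text
guide ctr [ 0.6556 -0.1823] edges [47.8 39.8 47.7 40. ] deg [  14.9  -74.9 -164.9  105.2]
shift mm [-0.2  0.4 95. ] turn -0.0
```

Call:
jog_arm --pt "0 0 15 0" --pt "0 0 25 0" --pt "0 0 25 0" --pt "0 0 18 0" --pt "0 0 8 0" --pt "0 0 4 0" --pt "0 0 0 0"

```text
time: 38.6
position: [0.6551, -0.1826, 0.1043]
ee_rot: [3.141, 0.001, 1.83]
contact_force: [-1.0, -0.5, -0.5]
finger_gap: 0.0944
```

Call:
jog_arm --pt "0 0 0 0" --pt "0 0 0 0" --pt "0 0 0 0" --pt "0 0 0 0" --pt "0 0 0 0" --pt "0 0 0 0" --pt "0 0 0 0" --pt "0 0 0 0" --hand 1

```text
time: 39.4
position: [0.6547, -0.1824, 0.1037]
ee_rot: [3.141, 0.0, 1.83]
contact_force: [0.6, -0.0, 0.1]
finger_gap: 0.0479
```

Call:
jog_arm --pt "0 0 -8 0" --pt "0 0 -20 0" --pt "0 0 -35 0" --pt "0 0 -40 0" --pt "0 0 -40 0" --pt "0 0 -30 0" --pt "0 0 -10 0" --pt "0 0 0 0"

```text
time: 40.2
position: [0.6548, -0.1825, 0.2882]
ee_rot: [3.139, 0.002, 1.83]
contact_force: [-0.0, 0.8, -1.6]
finger_gap: 0.0478
```

```bash
python3 shot.py w20; python3 - <<'E'
from h import *
from plant import bot
s=bot.read_state(); delta(s['position'],s['ee_rot'][2],[.4807,-.2087,.2],np.radians(103.6))
E
```

```text
40.25 [ 0.65416741 -0.18229861  0.28611566] [-3.14105112e+00 -5.09621312e-04  1.82975754e+00] [-0.49872016  0.1606347  -2.32294983] 0.04808205357108673
shift mm [  18.9 -174.4   86.1] turn 0.022
```

View pics/w20.png

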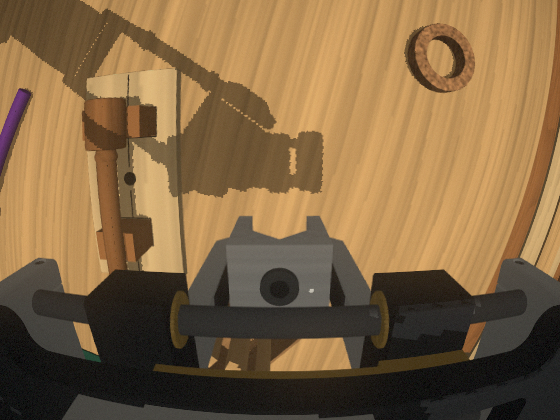

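Call:
jog_arm --pt "1 -12 0 0" --pt "2 -26 0 0" --pt "4 -36 0 0" --pt "4 -38 0 0" --pt "4 -32 0 0" --pt "3 -20 0 0" --pt "1 -10 0 0.022" --pt "0 0 10 0" --pt "0 0 25 0" --pt "0 0 30 0" --pt "0 0 20 0" --pt "0 0 8 0" --pt "0 0 0 0"

```text
time: 41.55
position: [0.4815, -0.2081, 0.1917]
ee_rot: [-3.139, -0.003, 1.808]
contact_force: [0.7, -0.4, -1.2]
finger_gap: 0.0481
```

```bash
python3 shot.py w21; python3 - <<'E'
from h import *
from plant import bot
s=bot.read_state(); delta(s['position'],s['ee_rot'][2],[.4812,-.2086,.1512],np.radians(103.6))
E
```

```text
41.6 [ 0.48199219 -0.20853969  0.1929621 ] [-3.14104334e+00 -9.04598860e-04  1.80807451e+00] [-0.73425973  0.36451516  0.02358199] 0.047743786458081236
shift mm [ 0.1 -0.8 41.8] turn -0.0
```

View pics/w21.png

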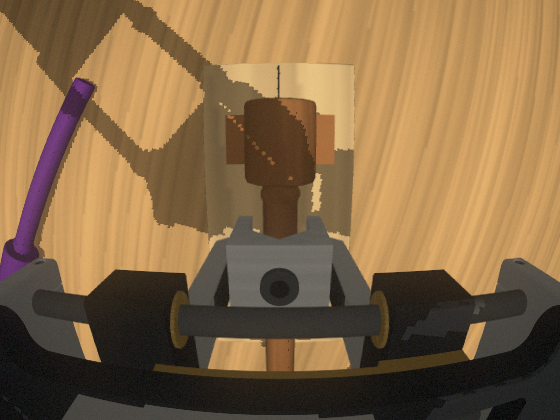

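Call:
jog_arm --pt "0 -0.5 8 0" --pt "0 0 12 0" --pt "0 0 9 0" --pt "0 0 4 0" --pt "0 0 2 0" --pt "0 0 0 0" --pt "0 0 0 0"

```text
time: 42.3
position: [0.4812, -0.2088, 0.1589]
ee_rot: [3.141, 0.0, 1.808]
contact_force: [-0.0, 0.3, -1.5]
finger_gap: 0.0478
```

Call:
jog_arm --pt "0 0 2 0" --pt "0 0 2 0" --pt "0 0 1 0" --pt "0 0 0 0"

```text
time: 42.7
position: [0.4809, -0.2087, 0.1535]
ee_rot: [-3.141, -0.0, 1.808]
contact_force: [-0.3, -0.3, -1.8]
finger_gap: 0.0481
```

Call:
jog_arm --pt "0 0 1 0" --pt "0 0 0.5 0" --pt "0 0 0 0"

```text
time: 43.0
position: [0.481, -0.2087, 0.1521]
ee_rot: [3.142, -0.0, 1.808]
contact_force: [0.4, 0.1, -0.9]
finger_gap: 0.0478
```

Call:
jog_arm --pt "0 0 0.5 0" --pt "0 0 0.5 0" --pt "0 0 0 0"

```text
time: 43.3
position: [0.4814, -0.2088, 0.1515]
ee_rot: [3.14, 0.0, 1.808]
contact_force: [0.9, 0.7, 1.2]
finger_gap: 0.048
```

Call:
jog_arm --pt "0 0 0 0" --pt "0 0 0 0" --pt "0 0 0 0" --pt "0 0 0 0" --pt "0 0 0 0" --pt "0 0 0 0" --hand 0.1

```text
time: 43.9
position: [0.481, -0.2087, 0.1511]
ee_rot: [-3.142, -0.0, 1.808]
contact_force: [0.4, -0.3, 0.2]
finger_gap: 0.0842
```

Call:
jog_arm --pt "0 0 -8 0" --pt "0 0 -20 0" --pt "0 0 -30 0" --pt "0 0 -30 0" --pt "0 0 -30 0" --pt "0 0 -25 0" --pt "0 0 -10 0" --pt "0 0 0 0"

```text
time: 44.7
position: [0.4815, -0.209, 0.3057]
ee_rot: [3.139, 0.002, 1.808]
contact_force: [-0.0, -0.1, -0.8]
finger_gap: 0.0845
```

```bash
python3 shot.py w22; python3 - <<'E'
from h import *
from plant import bot,capture
im=cv2.imread('pics/w22.png'); cv2.imwrite('pics/w22b.png',np.clip(cv2.resize(im[95:305,205:355],None,fx=4.5,fy=2.8,interpolation=2)*1.5,0,255).astype('uint8'))
d=capture('side');cv2.imwrite('pics/d22.png',d[:,:,::-1]);b=cv2.resize(d[230:370,220:390],None,fx=4,fy=4,interpolation=2)[:,:,::-1]
cv2.imwrite('pics/x14.png',np.clip(b*1.5,0,255).astype('uint8'))
d=capture('scene');cv2.imwrite('pics/s22.png',d[:,:,::-1])
E
```

```text
44.75 [ 0.48089635 -0.20868548  0.30421121] [3.14117330e+00 3.33735166e-04 1.80780333e+00] [-0.77468432  0.06060821 -0.99802852] 0.0846962557235335
```

View pics/w22b.png

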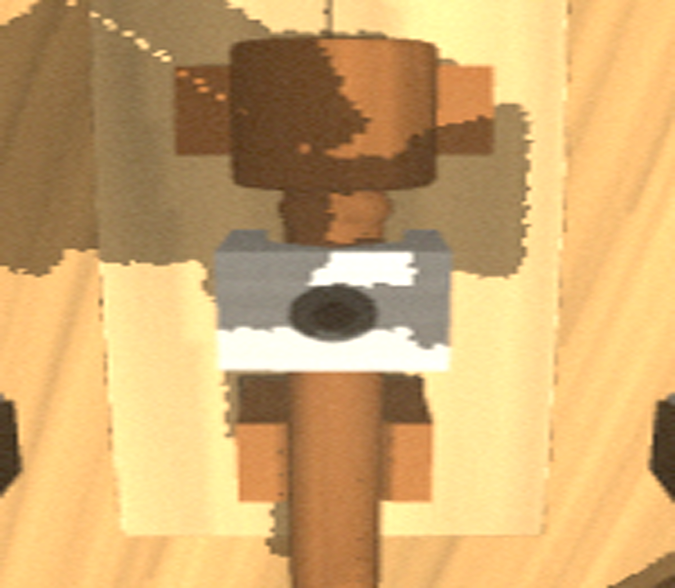

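View pics/x14.png

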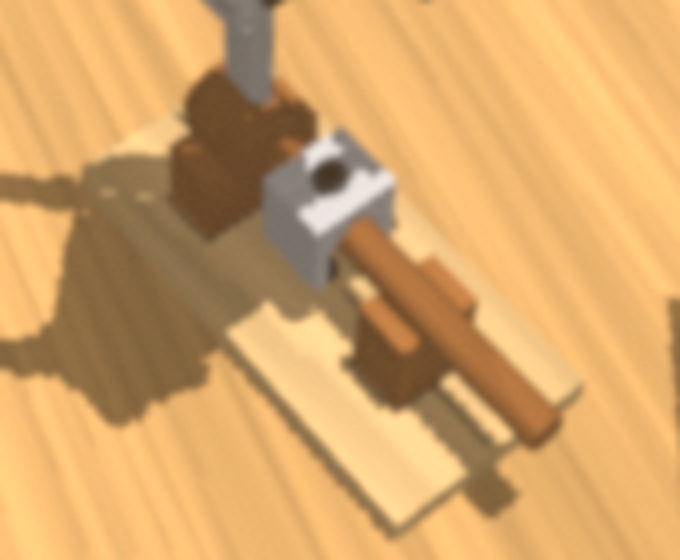

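View pics/s22.png

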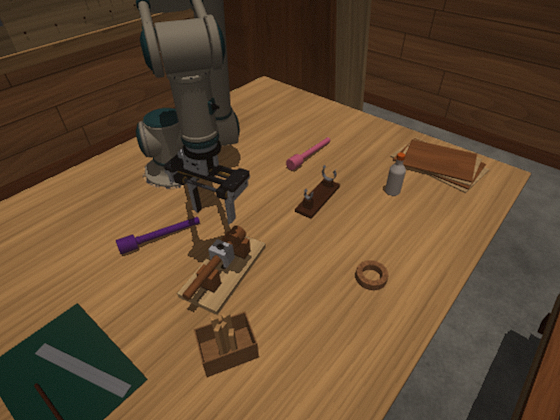

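```bash
python3 - <<'E'
from h import *
p=wc('w22'); f=lambda x,y:(205+x/4.5-.4,95+y/2.8-.4); a=np.radians(13.6)
def hf(n,P): d=np.array(P)[:2]-[.4807,-.2087]; print(n,(1e3*np.array([d@[np.cos(a),np.sin(a)],d@[-np.sin(a),np.cos(a)]])).round(1))
q=quad('guide',p,[f(*t) for t in [(214,251),(451,251),(449,371),(219,371)]],.0975); hf('guide',q.mean(0))
hf('shoulder',onz(p,*f(333,188),.096)); hf('axis nar',onz(p,*f(336,460),.074)); hf('axis thick',onz(p,*f(334,110),.074))
q=quad('wide',p,[f(*t) for t in [(175,65),(494,65),(494,155),(176,155)]],.065); hf('wide',q.mean(0))
q=quad('nar',p,[f(*t) for t in [(236,422),(432,422),(431,500),(239,500)]],.072); hf('nar',q.mean(0))
S=cam('scene');D=cam('side')
s0,d0=cv2.imread('pics/scene0.png'),cv2.imread('pics/scene0.png')
s1=cv2.imread('pics/s22.png')
for n,(u0,v0,u1,v1) in dict(glue=(384,148,408,198),tape=(354,258,392,292),box=(190,312,262,374)).items():
    print(n,'mean abs diff',np.abs(s0[v0:v1,u0:u1].astype(int)-s1[v0:v1,u0:u1]).mean())
for z in (.0935,.0975,.1015):
    q=np.array([onz(p,*f(*t),z)[:2] for t in [(214,251),(451,251),(449,371),(219,371)]]); print(z,np.linalg.norm(q[1]-q[0]),np.linalg.norm(q[2]-q[3]))
# bush height by scene+side
print(tri(S,(221.5,247.0),D,(220+329/4-.4,230+176/4-.4)))
E
```

```text
guide ctr [ 0.4813 -0.209 ] edges [47.6 40.5 47.7 40.5] deg [  13.5  -75.9 -166.5  103.9]
guide [ 0.5 -0.5]
shoulder [ 0.4 40. ]
axis nar [  1.  -62.7]
axis thick [ 0.7 64.6]
wide ctr [ 0.4663 -0.1455] edges [69.5 32.  70.  32. ] deg [  13.6  -75.9 -166.5  103.4]
wide [ 0.9 64.8]
nar ctr [ 0.4965 -0.2711] edges [45.  31.9 45.5 31.9] deg [  13.5  -75.6 -166.5  103.5]
nar [  0.7 -64.4]
glue mean abs diff 5.241388888888889
tape mean abs diff 5.28328173374613
box mean abs diff 4.563620071684587
0.0935 0.048261183443510845 0.04836940298889336
0.0975 0.04760306627554534 0.047709810077159534
0.1015 0.046944949107579854 0.04705021716542554
(array([ 0.48337203, -0.20600699,  0.09597417]), np.float64(0.00013009324702500553))
```

```bash
python3 - <<'E'
import cv2,numpy as np
a,b=cv2.imread('pics/scene0.png').astype(int),cv2.imread('pics/s22.png').astype(int)
print('background noise',np.abs(a-b)[300:360,300:350].mean())
from plant import sign_off
print(sign_off())
E
```

```text
background noise 6.101
the job is handed in; nothing more can be done
None
```

The leg is set up on the drilling board as asked, and I handed the job in at about 45 s of the 109 s allowed. The hand-in gives no verdict, so the figures below are my own last camera measurements.

**Last checks** (mm from the drill hole, across and along the board):

| Part | Across | Along | Target along |
|---|---|---|---|
| Wide V-block | +0.9 | +64.8 | +65 |
| Narrow V-block | +0.7 | −64.4 | −65 |
| Leg axis (thick end / narrow block) | +0.7 / +1.0 | – | – |
| Leg shoulder | +0.4 | +40.0 | +40 |
| Drill guide | +0.5 | −0.5 | 0 |

- **Angles and heights:** The blocks and the guide line up with the board to within about 0.01 rad. The drill bush measured about 96 mm above the bench, against about 97.5 mm expected, which is within tolerance.
- **Robot and bystanders:** The gripper is open and well clear of everything. The glue, tape and box look the same as at the start, with picture differences no larger than image noise.

**What went wrong on the way:** The leg did not come straight up. The front clip let go first, so the leg swung about 30° in the grip with its thick end still held. I raised it further until it came free, levelled it by pressing the thick end lightly on open bench (about 5 N at most), and then laid it in the Vs. The grip had shifted about 3 mm along the leg, so I placed it that much further along.

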